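Stack a saw-carriage roller in its nest and hold its bolt upright over the bore

ROBOT

A 7-joint arm with a two-finger parallel gripper is mounted at the origin on a cart in front of the work surface, level with it; the furniture and walls round the work are solid. World frame = base frame: x ahead of the robot, y to its left, z up, the work surface at z = 0. Lengths are in m, angles in degrees, forces in N, time in s.
With the tool pointing down it reaches from about 0.4 to 0.925 m from the base axis. Payload 4.1 kg.
Tool frame: the origin (TCP) lies where the fingers leave the gripper's body, on its centre line; the fingertips stand 73 mm ahead of it and the grasp point (between the pads) lies 54 mm ahead of it; z points along the fingers, y is the line along which they close (so a half turn about z gives the same grasp; the last joint's range is limited). The gripper opens to 85 mm and grips with 20 to 120 N. Pads are 22 mm wide; open, the fingers measure 114 mm over their backs; the gripper's body (76 mm by 85 mm) begins 54 mm behind the grasp point. The pads swing forward as they close: fully open they stand 13 mm farther back than shut.
Start: joints at [70.474, 22.827, 2.584, 88.041, -1.071, 69.15, -2.905], TCP at [0.156, -0.631, 0.304] pointing down, gripper open.
Joint ranges: [-161.44, 161.44], [-28.35, 127.94], [-78.24, 83.42], [0, 140.83], [-78.03, 258.03], [13.02, 114.36], [-168.23, 168.23]. Speed limits (degrees/s): [147.25, 147.25, 180, 180, 180, 180, 180].

INTERFACE

Orientations are given as a 3x3 rotation matrix whose columns are the frame's x, y, z axes.
In Python, from rig import ctrl gives the robot as it stands.
- The arm moves only by the tool hand_motion, called after "Call:" as name(argument=value, ...) on one line, values as JSON. Schema: {"type":"object","properties":{"rows":{"type":"array","items":{"type":"array","items":{"type":"array","items":{"type":"number"},"minItems":5,"maxItems":5},"minItems":1,"maxItems":20},"minItems":1,"maxItems":1},"grip_force":{"type":"number"},"only":{"type":"string"},"quiet":{"type":"boolean"},"lines":{"type":"string"}},"required":["rows"],"additionalProperties":false}. rows is a list that holds a single list of rows (three levels of brackets), with 1 to 20 rows, each of 5 numbers: the finger opening in m, then dx, dy, dz in units of 25 mm, then a turn about the tool's z in units of 2 degrees; each row shifts and turns the commanded pose from where the row before left it, along the tool's axes as they then stand; what a row does not reach is not made up. A row lasts 1/12 s, in which the tool goes at most 0.0417 m and 7.16 degrees, less where a joint would pass 70% of its speed; a pose out of reach is approached as far as the arm can. The fingers move at their own pace and stop on an object; grip_force is the grip in N (left out, the last holds). Time passes only in rows, so rows that do not move let the fingers close. The tool returns the time, the measured TCP pose, the force, the opening and the grip force at its end. only (a regular expression) keeps the lines of the reply that match it, lines (a string "A,B") keeps lines A to B, and quiet returns only ok. Input that does not fit is refused with a message, and nothing moves.
- ctrl.observe(): the state, without advancing time (a new reading comes with each control period).
- ctrl.grab_frame(name): name is "scene" or "top" or "wrist"; returns the picture (480x640x3 uint8, blue, green, red); there is no depth.
- ctrl.calibration(name): a dict with "vertical_fov" (degrees; the focal length in pixels is half the picture's height over the tangent of half this angle, whatever the lens; pixels are square), "cx", "cy" (the principal point, pixels), "camera_from_world" (4x4, takes a point from world to camera coordinates); the wrist camera has in their place "mount" (4x4, takes a point from camera to tool coordinates, whose origin is the TCP and whose axes are the flange's). Camera axes: x right, y up, looking along -z (the intrinsics and any distortion apply to the point x, -y, -z); pixel columns grow to the right and rows downward; lengths in m; the calibration is good to about 2 mm. A picture is of the moment at which its call begins: read the wrist's pose just before it. calibration takes no time and is no camera call.
- ctrl.hand_in(): hands the job in; it is judged then, once.
The state is a dict: "t": time; "joint_positions": joint angles; "qvel": joint speeds; "effort": joint torques, N m; "eef_pos": TCP position; "tcp_rot": TCP orientation; "force": force on the tool from outside, world axes, zero at the start; "ft_torque": the same for the moment, N m; "finger_gap": finger opening in m; "finger_force": force on a finger pad.
Only numpy, scipy, OpenCV 4.12 (cv2) and the standard library are available. Lean on these libraries where they do the work, as an engineer would, in place of code of your own. Each camera call takes 0.05 s, during which the arm holds its last target. There are 200 camera calls.

TASK

Make up the roller for the saw carriage in the nest: seat the grooved roller flat between the four pins with its boss up, then the spacer ring flat on it round the boss, then the thin cover disc flat on top, bevel up. Then draw the longer of the two bolts out of the sloping stand, turn it upright with its head up, bring its point over the middle of the disc's hole, some 2 to 4 cm above the disc and touching nothing, and finish while still holding it there so that I can put locking compound on its thread. Leave the shorter bolt, the spanner, the hexagon key and the roll of tape where they are.

Things in the scene. Friction and masses are not known exactly. Their poses are not given: they have to be found in the camera images.
- nest: Assembly nest, fixed: aluminium plate 120 x 120 x 14 mm, a 5 mm high screw head near each corner. Four steel locating pins, 10 mm thick, rise 62 mm above the plate (top 10 mm a bullet nose) at 25.1 mm either way in x and y; at the middle of each side, between the pins, a 40 mm gap is open for fingers that close along its x or y. Origin: middle of the underside; x, y along its sides, z up.
- nest_floor (a point): Middle of the round pocket between the pins, on the plate's top face, 14 mm above the bench (centre of a 24 mm hole through the plate). The pocket takes the 58 mm parts with 1.5 mm play all round.
- roller: Grooved roller: steel, 58 mm across, 30 mm high, with a groove round its waist (rims 7 mm high above and below it), a boss 28 mm across and 5 mm high on its top face and a 16 mm hole through it; 0.3 kg. Stands on its flat underside, boss up. Origin: middle of the underside; z up. It goes in the nest first.
- spacer: Spacer ring: steel, 58 mm across, 14 mm high, with a wide hole of 34 mm; 0.12 kg; lies flat on the bench, both faces alike. Origin: middle of the underside; z up. It goes on the roller, round the boss.
- disc: Cover disc: steel, 58 mm across, 10 mm high (the top 2.5 mm bevelled), with a small hole of 18 mm; 0.11 kg; lies flat on the bench, bevel up. Origin: middle of the underside; z up. It goes on the spacer; its top is then 54 mm above the plate.
- stand: Bolt stand, fixed: hardwood block on a base board (120 x 114 x 16 mm); edge next to the robot 72 mm high. Two blind bores, 14 mm wide and 40 mm deep, slope at 45 degrees, so a bolt in it leans towards the stand's +x (away from the robot), head up. Origin: under the block, on the bench; x is the direction of the lean, y along the block (bores at y = +30 and -30 mm), z up.
- stand_mouth_left (a point): Middle of the mouth of the bore at the stand's +y, in the block's sloping face, 55 mm above the bench.
- stand_mouth_right (a point): Middle of the mouth of the bore at the stand's -y, 55 mm above the bench.
- long_bolt: The longer hexagon bolt: steel, round shank 12 mm thick and 100 mm long, head 22 mm wide and 10 mm high; 0.1 kg. It stands in one of the two bores (which one varies), 40 mm of its shank inside, 60 mm of shank and the head outside, at about 45 degrees (up to 4 degrees of play). Origin: its point (end of the shank), z along the shank towards the head.
- short_bolt: The shorter bolt, in the other bore; like the long one, but its shank is 65 mm long and only 25 mm of it sticks out. Origin and z likewise. Leave it there.
- spanner: Open-ended spanner, steel, 201 mm long, 44 mm wide, 8 mm thick, lying on the bench; bystander. Origin: middle of the underside, y along its length.
- hex_key: Black hexagon key, 84 x 32 x 7 mm, lying on the bench; bystander. Origin: middle of the underside, y along its length.
- tape: Roll of black tape, 53 mm across, 19 mm high, lying on the bench; bystander. Origin: middle of the underside.

How it is judged:
By the outcome, as a careful person would: the job done as asked, in the order asked, and still so for the second after the job is handed in, while the arm keeps its last pose, push and grip.
It also fails if it takes over 70 s, if anything falls off the work surface, if the arm or the gripper's body presses on something with over 40 N, if the wrist force passes 120 N, or if a joint passes its speed limit or range.

## Working session

There is one attempt and no reset: what is moved stays moved. The work goes in short steps, Python scripts to look and compute and a tool call to move; the robot and the scene stay as the last step left them, time stands still between calls to the robot, and variables do not carry over. Pictures are saved under pics/ and viewed, at most 10 in all, crops included, and the job is handed in when it is done.

```bash
ls; mkdir -p pics; python3 - <<'E'
from rig import ctrl
import cv2,numpy as np
np.set_printoptions(precision=4,suppress=True)
s=ctrl.observe();print(s['t'],s['eef_pos'],s['tcp_rot'],s['finger_gap'])
a=ctrl.grab_frame('scene');b=ctrl.grab_frame('top')
cv2.imwrite('pics/scene.png',a);cv2.imwrite('pics/top.png',b)
for n in('scene','top','wrist'):print(n,ctrl.calibration(n))
E
```

```text
pics
rig.py
0.0 [ 0.1555 -0.6306  0.3029] [[ 0.9709  0.2395 -0.0006]
 [ 0.2395 -0.9709  0.0018]
 [-0.0001 -0.0019 -1.    ]] 0.08522671520939339
scene {'vertical_fov': 50.04950178260434, 'cx': 323.93298137235547, 'cy': 236.3699554083064, 'camera_from_world': array([[ 0.9907, -0.1357, -0.0012, -0.538 ],
       [ 0.069 ,  0.4958,  0.8657, -0.0836],
       [-0.1169, -0.8578,  0.5005, -1.4117],
       [ 0.    ,  0.    ,  0.    ,  1.    ]])}
top {'vertical_fov': 57.893817180614214, 'cx': 324.8999312763121, 'cy': 238.86923055055107, 'camera_from_world': array([[ 0.0091, -0.9996, -0.0253,  0.0136],
       [ 0.9898,  0.0054,  0.1427, -0.5416],
       [-0.1425, -0.0263,  0.9894, -0.9739],
       [ 0.    ,  0.    ,  0.    ,  1.    ]])}
wrist {'vertical_fov': 61.483685695136884, 'cx': 319.18728563042504, 'cy': 236.47949665617023, 'mount': array([[-0.0005,  0.9484,  0.3171,  0.081 ],
       [ 1.    ,  0.    ,  0.0016, -0.0005],
       [ 0.0015,  0.3171, -0.9484, -0.0707],
       [ 0.    ,  0.    ,  0.    ,  1.    ]])}
```
View pics/top.png

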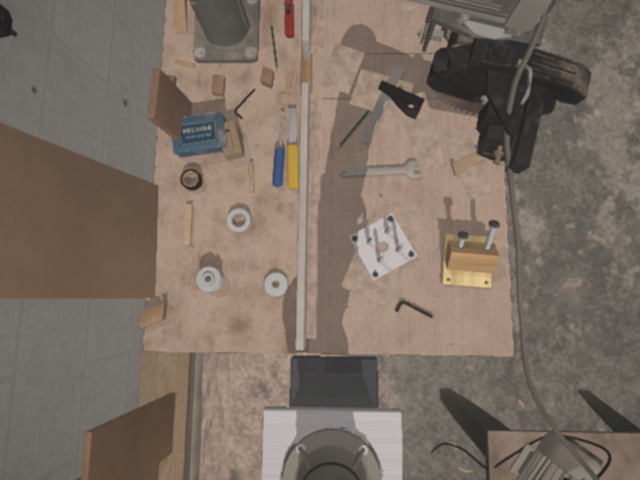

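View pics/scene.png

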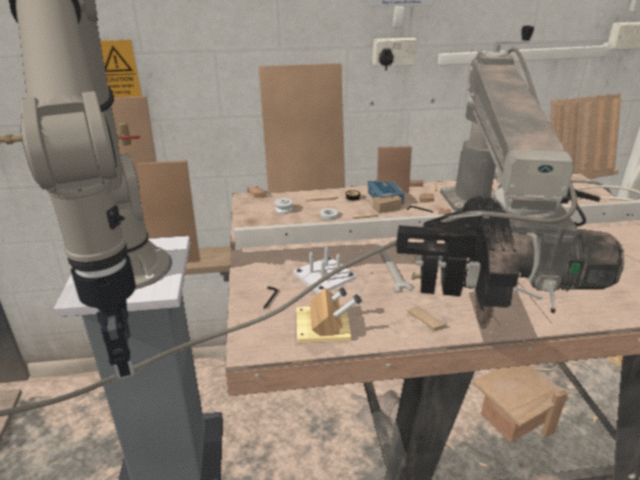

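The top view shows the roller at about (209,279), the spacer (238,219), disc (276,284), nest (383,247) and stand (470,258). The long bolt is on the right with its head at (493,224), and the tape at (191,179). A fence runs along column 303, and the saw hangs at upper right.

```bash
cat > h.py <<'E'
import numpy as np,cv2
from rig import ctrl
np.set_printoptions(precision=4,suppress=True)
def cam(n,s=None):
    c=ctrl.calibration(n);f=240/np.tan(np.radians(c['vertical_fov']/2))
    if n=='wrist':
        T=np.eye(4);T[:3,:3]=s['tcp_rot'];T[:3,3]=s['eef_pos'];W=T@c['mount']
    else: W=np.linalg.inv(c['camera_from_world'])
    return f,c['cx'],c['cy'],W
def ray(C,u,v):
    f,cx,cy,W=C
    d=W[:3,:3]@np.array([(u-cx)/f,-(v-cy)/f,-1]);return W[:3,3],d
def onz(C,u,v,z):
    o,d=ray(C,u,v);return o+d*(z-o[2])/d[2]
def proj(C,p):
    f,cx,cy,W=C
    q=np.linalg.inv(W)@np.append(p,1);return np.array([cx+f*q[0]/-q[2],cy-f*q[1]/-q[2]])
def cross(r1,r2):
    A=np.stack([r1[1],-r2[1]],1);t=np.linalg.lstsq(A,r2[0]-r1[0],rcond=None)[0]
    a=r1[0]+r1[1]*t[0];b=r2[0]+r2[1]*t[1];return (a+b)/2,np.linalg.norm(a-b)
def snap(n,name):
    s=ctrl.observe();im=ctrl.grab_frame(n);cv2.imwrite(f'pics/{name}.png',im);return s,im
E
python3 - <<'E'
from h import *
C=cam('top');S=cam('scene')
for n,u,v,z in [('roller',209,279,.035),('spacer',238,219,.014),('disc',276,284,.01),('nest',383,247,.014),('tape',191,179,.019),('fence',303,250,.03),('edgeR',513,250,0),('edgeL',150,250,0),('key',413,309,0),('spanL',342,172,0)]:
    p=onz(C,u,v,z);print(n,p,proj(S,p))
for a,b in [((492,224),(357,299)),((462,237),(336,292)),((303,250),(340,243)),((303,345),(236,243)),((303,345),(236,231))]:
    print(cross(ray(C,*a),ray(S,*b)))
im=cv2.imread('pics/top.png')
cv2.imwrite('pics/c1.png',cv2.resize(im[190:330,165:305],None,fx=4,fy=4,interpolation=cv2.INTER_CUBIC))
a=cv2.resize(im[195:295,335:515],None,fx=4,fy=4,interpolation=cv2.INTER_CUBIC)
cv2.imwrite('pics/c2.png',a)
E
```

```text
roller [0.4462 0.2867 0.035 ] [282.964  200.0339]
spacer [0.5926 0.2291 0.014 ] [329.4688 210.8437]
disc [0.4368 0.1334 0.01  ] [283.6164 229.4038]
nest [ 0.5263 -0.1202  0.014 ] [323.844  272.1169]
tape [0.6907 0.3474 0.019 ] [352.5638 192.2868]
fence [0.5161 0.069  0.03  ] [311.706  232.2476]
edgeR [ 0.5227 -0.4314  0.    ] [341.8399 358.2359]
edgeL [0.5173 0.4454 0.    ] [300.1243 188.4345]
key [ 0.3812 -0.1908  0.    ] [270.4645 296.7813]
spanL [ 0.7147 -0.0223  0.    ] [384.2453 252.1728]
(array([ 0.5686, -0.3509,  0.0932]), np.float64(0.0002556948845506373))
(array([ 0.537 , -0.29  ,  0.0724]), np.float64(0.01103313937113074))
(array([ 0.5612,  0.0686, -0.0154]), np.float64(0.07945147358782917))
(array([0.2951, 0.0667, 0.0125]), np.float64(0.0028474200839889796))
(array([0.299 , 0.0637, 0.0541]), np.float64(0.003304460280712113))
```

View pics/c2.png

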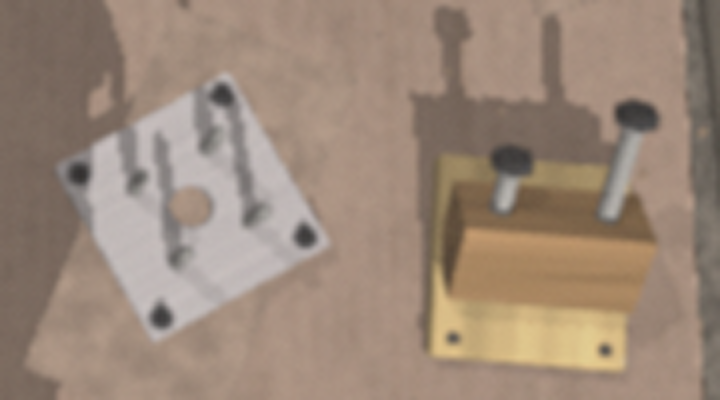

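The crop shows the nest hole at (191,206), its plate corners at (228,73), (330,242), (155,340) and (57,168), and the long bolt in the right-hand bore with its head at (635,116), leaning away from the robot.

```bash
cat >> h.py <<'E'
def go(s,x,y,z,yaw=None):
    """print tool-frame shift to reach world point with TCP; turn so tool x has world angle yaw"""
    R=np.array(s['tcp_rot']);d=R.T@(np.array([x,y,z])-s['eef_pos'])
    a=np.degrees(np.arctan2(R[1,0],R[0,0]));print('shift',d,'len',np.linalg.norm(d),'yaw',a,'turn',None if yaw is None else (a-yaw+180)%360-180)
E
python3 - <<'E'
from h import *
C=cam('top')
P=[onz(C,335+u/4,195+v/4,.014) for u,v in[(228,73),(330,242),(155,340),(57,168)]]
print('nest',np.mean(P,0),onz(C,335+191/4,195+206/4,.014))
for i in range(4):
    d=P[(i+1)%4]-P[i];print(np.linalg.norm(d),np.degrees(np.arctan2(d[1],d[0]))%90)
B=[onz(C,335+u/4,195+v/4,z) for u,v,z in[(430,356,.016),(626,370,.016),(443,155,.016)]]
print(B)
d=B[1]-B[0];print('stand yaw',np.degrees(np.arctan2(d[1],d[0]))+90,np.linalg.norm(d))
s=ctrl.observe();go(s,.5,-.25,.3);
s['eef_pos']=np.array([.5,-.25,.3]);go(s,.446,.287,.22,120)
E
```

```text
nest [ 0.5281 -0.1204  0.014 ] [ 0.5275 -0.1196  0.014 ]
0.11744547412748191 30.048985919552507
0.1190933687408887 29.477738588652898
0.1172013165589089 29.49687351233211
0.11796182170151427 29.593497517495756
[array([ 0.4398, -0.2577,  0.016 ]), array([ 0.4326, -0.3708,  0.016 ]), array([ 0.5586, -0.2689,  0.016 ])]
stand yaw -3.6423500798117487 0.11329441358399915
shift [ 0.4256 -0.2871  0.0034] len 0.5133752743193083 yaw 13.858529670580145 turn None
shift [ 0.0762 -0.5342  0.0809] len 0.5456051685972191 yaw 13.858529670580145 turn -106.14147032941986
```

Units first: shifts go in units of 25 mm and turns go in units of 2 degrees. So 0.0304 m is 1.216, -0.0205 m is -0.82.

Call:
hand_motion(rows=[[[0.085,1.216,-0.82,0,0],[0.085,1.216,-0.82,0,0],[0.085,1.216,-0.82,0,0],[0.085,1.216,-0.82,0,0],[0.085,1.216,-0.82,0,0],[0.085,1.216,-0.82,0,0],[0.085,1.216,-0.82,0,0],[0.085,1.216,-0.82,0,0],[0.085,1.216,-0.82,0,0],[0.085,1.216,-0.82,0,0],[0.085,1.216,-0.82,0,0],[0.085,1.216,-0.82,0,0],[0.085,1.216,-0.82,0,0],[0.085,1.216,-0.82,0,0]]])

```text
t: 1.27
eef_pos: [0.5008, -0.249, 0.3036]
tcp_rot: [[0.971, 0.239, -0.001], [0.239, -0.971, -0.0], [-0.001, -0.0, -1.0]]
force: [0.6, -0.0, 0.9]
finger_gap: 0.085
finger_force: 0.0
```

Call:
hand_motion(rows=[[[0.085,0.216,-1.528,0.232,0],[0.085,0.216,-1.528,0.232,0],[0.085,0.216,-1.528,0.232,0],[0.085,0.216,-1.528,0.232,0],[0.085,0.216,-1.528,0.232,0],[0.085,0.216,-1.528,0.232,0],[0.085,0.216,-1.528,0.232,0],[0.085,0.216,-1.528,0.232,0],[0.085,0.216,-1.528,0.232,0],[0.085,0.216,-1.528,0.232,0],[0.085,0.216,-1.528,0.232,0],[0.085,0.216,-1.528,0.232,0],[0.085,0.216,-1.528,0.232,0],[0.085,0.216,-1.528,0.232,0]]])

```text
t: 2.43
eef_pos: [0.4448, 0.2883, 0.2221]
tcp_rot: [[0.971, 0.239, -0.0], [0.239, -0.971, -0.001], [-0.0, 0.001, -1.0]]
force: [0.0, 0.4, 0.6]
finger_gap: 0.0854
finger_force: 0.0
```

Call:
hand_motion(rows=[[[0.085,0,0,0,-3.5],[0.085,0,0,0,-3.5],[0.085,0,0,0,-3.5],[0.085,0,0,0,-3.5],[0.085,0,0,0,-3.5],[0.085,0,0,0,-3.5],[0.085,0,0,0,-3.5],[0.085,0,0,0,-3.5],[0.085,0,0,0,-3.5],[0.085,0,0,0,-3.5],[0.085,0,0,0,-3.5],[0.085,0,0,0,-3.5],[0.085,0,0,0,-3.5],[0.085,0,0,0,-3.5],[0.085,0,0,0,-3.5],[0.085,0,0,0,0]]])

```text
t: 3.77
eef_pos: [0.4453, 0.2864, 0.2222]
tcp_rot: [[-0.484, 0.875, -0.001], [0.875, 0.484, -0.0], [0.0, -0.001, -1.0]]
force: [0.1, -0.9, -0.3]
finger_gap: 0.0851
finger_force: 0.0
```

```bash
python3 - <<'E'
from h import *
s,im=snap('wrist','w1');print(s['joint_positions'],s['tcp_rot'])
C=cam('wrist',s);print(proj(C,[.446,.287,.035]),proj(C,[.437,.133,.01]))
E
```

```text
[  7.2453  22.8221 -54.9683 108.6686  21.546   59.652  -27.8433] [[-0.4841  0.875  -0.0012]
 [ 0.875   0.4841 -0.0002]
 [ 0.0004 -0.0012 -1.    ]]
[321.3121 231.3212] [221.8569 371.6852]
```

View pics/w1.png

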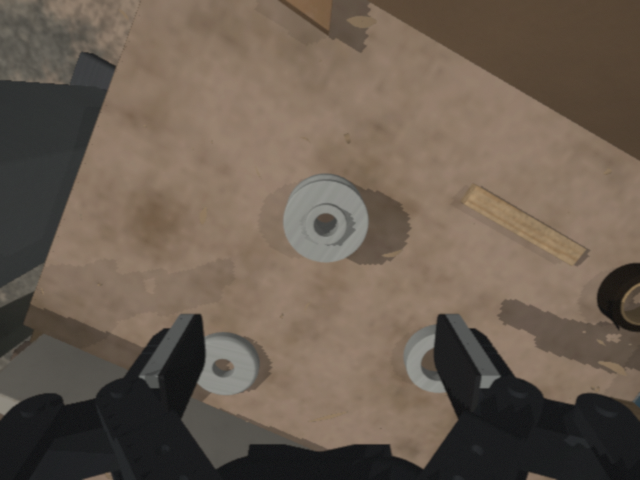

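The wrist view shows the roller boss at about (325,223), the disc at (224,365) and the spacer at (435,358), partly behind the fingers. The view between the fingers is clear.

```bash
cat >> h.py <<'E'
def circ(im,C,p,r,rng=(.93,1.07)):
    """circle of radius r (m) near world point p, by Hough on a 3x enlarged crop; returns world point on p's plane"""
    u,v=proj(C,p);f=C[0];dep=-(np.linalg.inv(C[3])@np.append(p,1))[2];R=f*r/dep;k=3;w=int(R*1.9)
    x0,y0=max(0,int(u)-w),max(0,int(v)-w)
    g=cv2.cvtColor(im[y0:int(v)+w,x0:int(u)+w],cv2.COLOR_BGR2GRAY)
    g=cv2.GaussianBlur(cv2.resize(g,None,fx=k,fy=k,interpolation=cv2.INTER_CUBIC),(0,0),2)
    c=cv2.HoughCircles(g,cv2.HOUGH_GRADIENT_ALT,1,5,param1=150,param2=.5,minRadius=int(R*k*rng[0]),maxRadius=int(R*k*rng[1])+1)
    if c is None: return None
    out=[]
    for q in c[0][:4]:
        uu,vv=(q[0]+.5)/k-.5+x0,(q[1]+.5)/k-.5+y0
        out.append((uu,vv,q[2]/k,R,*onz(C,uu,vv,p[2])))
    return np.array(out)
E
python3 - <<'E'
from h import *
im=cv2.imread('pics/w1.png');s=ctrl.observe();C=cam('wrist',s)
for n,p,r in[('outer',(.446,.287,.03),.029),('boss',(.446,.287,.035),.014),('hole',(.446,.287,.035),.008),('disc',(.437,.133,.0075),.029),('dhole',(.437,.133,.01),.009),('sp',(.5926,.229,.014),.029),('sph',(.5926,.229,.014),.017)]:
    print(n,circ(im,C,np.array(p),r,(.88,1.12)))
E
```

```text
outer [[326.     221.3333  41.1139  42.494    0.4462   0.2934   0.03  ]]
boss [[324.3333 224.3333  20.9789  20.874    0.4455   0.2922   0.035 ]
 [331.6667 225.      21.1047  20.874    0.45     0.2942   0.035 ]]
hole [[325.3333 225.      11.8743  11.928    0.4463   0.2922   0.035 ]]
disc None
dhole None
sp None
sph None
```

Converted, 0.005 m is 0.2, 0.0036 m is 0.144.

Call:
hand_motion(rows=[[[0.085,0.2,0.144,1.2,0],[0.085,0,0,1.2,0],[0.085,0,0,1.2,0],[0.085,0,0,1.2,0],[0.085,0,0,1.2,0],[0.085,0,0,0,0],[0.05,0,0,0,0],[0.05,0,0,0,0],[0.05,0,0,0,0],[0.05,0,0,0,0],[0.05,0,0,0,0]]], grip_force=40)

```text
t: 4.73
eef_pos: [0.4473, 0.294, 0.0748]
tcp_rot: [[-0.482, 0.876, 0.003], [0.876, 0.482, 0.002], [0.0, 0.004, -1.0]]
force: [-0.8, -0.3, 7.3]
finger_gap: 0.057
finger_force: 44.1
```

```bash
python3 - <<'E'
from h import *
s=ctrl.observe();s['eef_pos']=np.array(s['eef_pos']);s['eef_pos'][2]+=.16;go(s,.528,-.12,.23,119.6)
E
```

```text
shift [-0.4017 -0.1289  0.0042] len 0.42185212859241106 yaw 118.82132011263366 turn -0.7786798873663372
```

Converted, -0.036 m is -1.44, -0.032 m is -1.28, -0.7 degrees is -0.35.

Call:
hand_motion(rows=[[[0.05,0,0,-1.28,0],[0.05,0,0,-1.28,0],[0.05,0,0,-1.28,0],[0.05,0,0,-1.28,0],[0.05,0,0,-1.28,0],[0.05,-1.44,-0.428,0,0],[0.05,-1.44,-0.428,0,0],[0.05,-1.44,-0.428,0,0],[0.05,-1.44,-0.428,0,0],[0.05,-1.44,-0.428,0,0],[0.05,-1.44,-0.428,0,0],[0.05,-1.44,-0.428,0,0],[0.05,-1.44,-0.428,0,0],[0.05,-1.44,-0.428,0,0],[0.05,-1.44,-0.428,0,0],[0.05,-1.44,-0.428,0,-0.35],[0.05,-1.44,-0.428,0,0],[0.05,0,0,0,0],[0.05,0,0,0,0]]])

```text
t: 6.32
eef_pos: [0.5421, -0.1508, 0.2323]
tcp_rot: [[-0.487, 0.873, -0.001], [0.873, 0.487, -0.0], [0.0, -0.001, -1.0]]
force: [-1.0, 1.0, -3.2]
finger_gap: 0.0567
finger_force: 45.9
```

```bash
python3 - <<'E'
from h import *
s,im=snap('wrist','w2');C=cam('wrist',s)
n=np.array([.528,-.12,.014]);print(s['t'],s['eef_pos'],proj(C,n));print(circ(im,C,n,.012,(.85,1.15)))
E
```

```text
6.3167 [ 0.5421 -0.1508  0.2323] [323.7434 173.3955]
[[323.     170.3333  17.5184  16.7291   0.5265  -0.1183   0.014 ]]
```

View pics/w2.png

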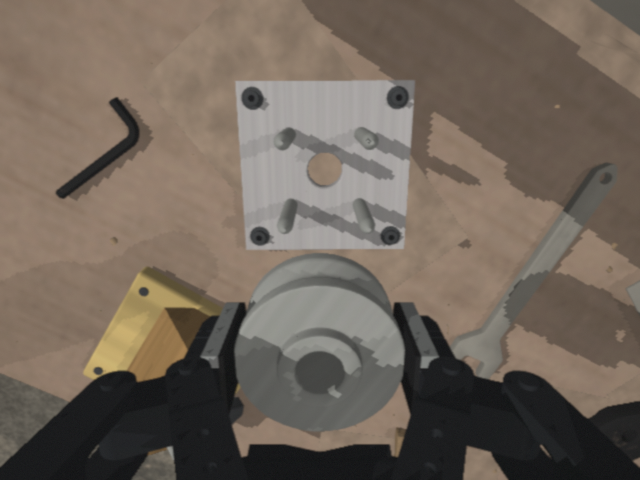

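The picture shows the nest squarely, with its hole at (324,170) and plate corners at (236,81), (414,80), (404,248) and (247,249). The held roller's boss hole is near (320,370).

```bash
cat >> h.py <<'E'
def nest(im,C,g):
    """centre of the nest: plate corners (bright, grey) and floor hole, rays onto z=.014"""
    u,v=proj(C,g);h=cv2.cvtColor(im,cv2.COLOR_BGR2HSV);L=cv2.cvtColor(im,cv2.COLOR_BGR2GRAY)
    x0,y0=int(u)-24,int(v)-24;c=h[y0:y0+48,x0:x0+48,1]
    c=cv2.resize(c,None,fx=4,fy=4,interpolation=cv2.INTER_CUBIC)
    _,m=cv2.threshold(c,0,255,cv2.THRESH_OTSU)
    k,_=cv2.findContours(m,cv2.RETR_EXTERNAL,cv2.CHAIN_APPROX_NONE);k=max(k,key=cv2.contourArea)
    e=cv2.fitEllipse(k);q=((e[0][0]+.5)/4-.5+x0,(e[0][1]+.5)/4-.5+y0);print('hole',q,e[1],onz(C,*q,.014))
def tcam():
    f,cx,cy,_=cam('scene');c=ctrl.calibration('wrist');return 240/np.tan(np.radians(c['vertical_fov']/2)),c['cx'],c['cy'],c['mount']
E
python3 - <<'E'
from h import *
im=cv2.imread('pics/w2.png');s=ctrl.observe();C=cam('wrist',s)
nest(im,C,np.array([.5265,-.1183,.014]))
P=[onz(C,u,v,.014) for u,v in[(235.5,80.5),(414.5,79.5),(404,248.5),(246.5,249.5)]];print(np.mean(P,0))
for i in range(4):
    d=P[(i+1)%4]-P[i];print(np.linalg.norm(d),np.degrees(np.arctan2(d[1],d[0]))%90)
T=tcam()
for n,z,r in[('boss',.040,.014),('rim',.045,.029),('hole',.040,.008)]:print(n,circ(im,T,np.array([0,0,z]),r,(.85,1.15)))
E
```

```text
hole (324.33765029907227, 168.36626434326172) (129.41055297851562, 135.6334686279297) [ 0.5265 -0.1137  0.014 ]
[ 0.5276 -0.1145  0.014 ]
0.11975656688262915 29.678446314110293
0.12027934035755836 29.825961778256193
0.12016577798639579 29.76413624206569
0.12045869915306323 29.6311659865045
boss None
rim [[316.3333 366.6667  84.908   86.2142  -0.0027  -0.0014   0.045 ]
 [314.3333 344.      89.4337  86.2142   0.0062  -0.002    0.045 ]]
hole None
```

```bash
python3 - <<'E'
from h import *
s=ctrl.observe();go(s,.5283,-.1131,.158,119.7)
E
```

```text
shift [0.0371 0.0052 0.0745] len 0.0833740975106529 yaw 119.40960464991105 turn -0.2903953500889429
```

Converted, 0.02 m is 0.8, 0.0186 m is 0.744, -0.3 degrees is -0.15.

Call:
hand_motion(rows=[[[0.05,0.744,0.104,0.8,-0.15],[0.05,0.74,0.104,0.8,0],[0.05,0,0,0.8,0],[0.05,0,0,0.58,0],[0.05,0,0,0,0],[0.05,0,0,0,0]]])

```text
t: 6.87
eef_pos: [0.5282, -0.1109, 0.1581]
tcp_rot: [[-0.5, 0.866, -0.001], [0.866, 0.5, 0.001], [0.001, -0.001, -1.0]]
force: [-0.4, 0.7, -2.9]
finger_gap: 0.0564
finger_force: 45.9
```

```bash
python3 - <<'E'
from h import *
s,im=snap('wrist','w3');go(s,.5283,-.1131,.158,119.7)
cv2.imwrite('pics/w3c.png',cv2.resize(im[180:480,150:500],None,fx=2,fy=2))
E
```

```text
shift [-0.0019 -0.001   0.0001] len 0.0021757129016573467 yaw 120.00180335475382 turn 0.30180335475381526
```

View pics/w3c.png

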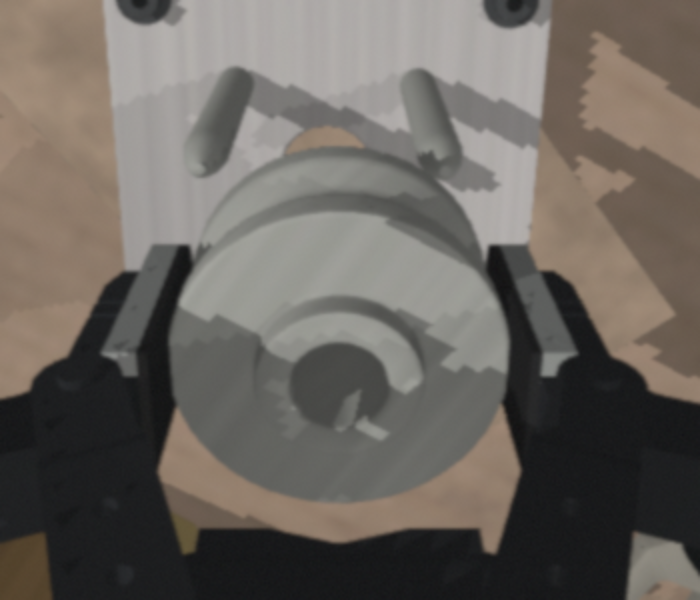

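The crop shows the roller above the nest between the two front pins. It sits slightly right of the pins' midline: pin midline about 325, roller midline about 339 (crop pixels).

```bash
python3 - <<'E'
from h import *
E=[]
for i in range(3):
    s=ctrl.observe();E.append(s['eef_pos']);im=ctrl.grab_frame('wrist');print(s['t'],s['eef_pos'],np.degrees(np.arctan2(s['tcp_rot'][1][0],s['tcp_rot'][0][0])),s['qvel'][:3])
s=ctrl.observe();T=tcam();zt=s['eef_pos'][2]-.014
# plate edges by gradient rows in saturation: leftmost/rightmost low-sat pixel per row
S=cv2.GaussianBlur(cv2.cvtColor(im,cv2.COLOR_BGR2HSV)[...,1],(3,3),0).astype(float)
for v in range(190,301,10):
    r=S[v];th=(r[180]+r[230])/2
    L=[u+(r[u]-th)/(r[u]-r[u+1]) for u in range(185,235) if r[u]>=th>r[u+1]]
    th2=(r[405]+r[450])/2;Rr=[u+(th2-r[u])/(r[u+1]-r[u]) for u in range(400,450) if r[u]<th2<=r[u+1]]
    if L and Rr:
        a=onz(T,L[0],v,zt);b=onz(T,Rr[-1],v,zt);print(v,L[0],Rr[-1],a[:2],b[:2],(a+b)[1]/2)
E
```

```text
6.9167 [ 0.5291 -0.1113  0.159 ] 119.9573142128606 [ 0.5035 -0.6574 -0.0439]
6.9667 [ 0.5296 -0.1118  0.1594] 119.91573526440824 [ 0.3739 -0.2461  0.1288]
7.0167 [ 0.5298 -0.1121  0.1596] 119.89124676684249 [0.3261 0.0167 0.2263]
190 199.88235294117646 422.11764705882354 [ 0.037  -0.0652] [0.0369 0.0557] -0.004758623810639941
200 200.77777777777777 421.1470588235294 [ 0.0314 -0.0652] [0.0313 0.0556] -0.004817860454042498
210 201.89473684210526 420.3235294117647 [ 0.0257 -0.0651] [0.0257 0.0556] -0.004776199949522799
220 202.8235294117647 419.375 [ 0.02   -0.0652] [0.0199 0.0555] -0.004821103030474182
230 203.6764705882353 418.44444444444446 [ 0.0142 -0.0652] [0.0141 0.0554] -0.004882992243817504
240 204.47222222222223 416.96875 [ 0.0082 -0.0653] [0.0081 0.0551] -0.005116525262202916
250 205.27777777777777 416.25 [ 0.0022 -0.0654] [0.0021 0.0551] -0.005134937836974055
260 206.02777777777777 415.44736842105266 [-0.004  -0.0655] [-0.004   0.0551] -0.005193815794250007
270 206.8235294117647 414.5 [-0.0102 -0.0656] [-0.0103  0.055 ] -0.005282454306455464
280 208.02777777777777 413.39473684210526 [-0.0165 -0.0655] [-0.0166  0.0549] -0.005299255425597976
290 208.69444444444446 412.27777777777777 [-0.023  -0.0656] [-0.0231  0.0547] -0.005478572195004569
300 209.75 411.5 [-0.0296 -0.0656] [-0.0297  0.0547] -0.005444054472889037
```

```bash
python3 - <<'E'
from h import *
s=ctrl.observe();im=ctrl.grab_frame('wrist');T=tcam();zt=s['eef_pos'][2]-.014;print(s['eef_pos'],zt)
S=cv2.cvtColor(im,cv2.COLOR_BGR2HSV)[...,1].astype(float);G=cv2.GaussianBlur(cv2.cvtColor(im,cv2.COLOR_BGR2GRAY),(3,3),0).astype(float)
for u in (230,260,300,340,380):
    r=S[60:175,u];d=np.diff(cv2.GaussianBlur(r.reshape(-1,1),(1,5),0).ravel());k=d.argmin()+60.5
    print('front',u,k,onz(T,u,k,zt))
col=G[230:320,312:328].mean(1);d=np.diff(col);o=np.argsort(-abs(d))[:8];print([(230.5+i,d[i]) for i in sorted(o)])
for v,z in((255,.0748),(255,.0725),(285,.045),(285,.0425)):
    print(v,z,onz(T,320,v,z)[0]-.029)
for v in (335,345,355,365):
    d=np.diff(G[v]);L=200+np.argsort(-abs(d[200:260]))[:3];R=380+np.argsort(-abs(d[380:430]))[:3];print(v,L,R)
E
```

```text
[ 0.5297 -0.1123  0.1596] 0.14555654952809077
front 230 150.5 [ 0.0581 -0.0473  0.1456]
front 260 150.5 [ 0.0581 -0.0315  0.1456]
front 300 150.5 [ 0.0581 -0.0104  0.1456]
front 340 150.5 [0.0581 0.0107 0.1456]
front 380 150.5 [0.058  0.0318 0.1456]
[(np.float64(252.5), np.float64(-15.0)), (np.float64(253.5), np.float64(-10.75)), (np.float64(258.5), np.float64(9.4375)), (np.float64(274.5), np.float64(-9.6875)), (np.float64(275.5), np.float64(-10.3125)), (np.float64(284.5), np.float64(14.1875)), (np.float64(285.5), np.float64(18.25)), (np.float64(286.5), np.float64(11.0))]
255 0.0748 -0.0027063036450184867
255 0.0725 -0.0018216842969604567
285 0.045 -0.0013505992342728
285 0.0425 -0.00017066528582162024
335 [237 236 225] [400 401 399]
345 [234 221 233] [403 402 404]
355 [234 200 233] [404 403 420]
365 [234 210 218] [403 428 419]
```

Call:
hand_motion(rows=[[[0.05,0,-0.2,0,0.15],[0.05,0,0,0,0],[0.05,0,0,0,0],[0.05,0,0,0,0],[0.05,0,0,0,0],[0.05,0,0,0,0]]])

```text
t: 7.62
eef_pos: [0.5245, -0.115, 0.1582]
tcp_rot: [[-0.493, 0.87, 0.0], [0.87, 0.493, -0.0], [-0.0, 0.0, -1.0]]
force: [-0.6, -0.1, -3.0]
finger_gap: 0.0565
finger_force: 46.0
```

```bash
cat >> h.py <<'E'
def chk():
    s=ctrl.observe();im=ctrl.grab_frame('wrist');T=tcam();zt=s['eef_pos'][2]-.014
    S=cv2.GaussianBlur(cv2.cvtColor(im,cv2.COLOR_BGR2HSV)[...,1],(3,3),0).astype(float)
    out=[]
    for v in range(190,301,10):
        r=S[v];th=(r[175]+r[235])/2
        L=[u+(r[u]-th)/(r[u]-r[u+1]) for u in range(175,240) if r[u]>=th>r[u+1]]
        th2=(r[405]+r[455])/2;Rr=[u+(th2-r[u])/(r[u+1]-r[u]) for u in range(400,455) if r[u]<th2<=r[u+1]]
        if L and Rr:
            a=onz(T,L[0],v,zt);b=onz(T,Rr[-1],v,zt)
            if abs(b[1]-a[1]-.1205)<.002: out.append((a[0],(a+b)[1]/2))
    out=np.array(out)
    p=np.polyfit(*out.T,1) if len(out)>3 else None
    xs=[]
    for u in (230,260,300,340,380):
        d=np.diff(cv2.GaussianBlur(S[40:175,u].reshape(-1,1),(1,5),0).ravel());xs.append(onz(T,u,d.argmin()+40.5,zt)[0]-.060)
    print('t',s['t'],'eef',s['eef_pos'],'nest in tool: y at x=0, slope deg',p if p is None else (p[1],np.degrees(np.arctan(p[0]))),'x',np.array(xs))
E
python3 -c "
from h import *
chk()"
```

```text
t 7.6167 eef [ 0.5245 -0.115   0.1582] nest in tool: y at x=0, slope deg (np.float64(0.0011046543539400514), np.float64(0.3553405407126033)) x [-0.0023 -0.0023 -0.0023 -0.0023 -0.0023]
```

Converted, 0.001 m is 0.04, -0.0005 m is -0.02, 0.3 degrees is 0.15.

Call:
hand_motion(rows=[[[0.05,-0.02,0.04,0,0.15],[0.05,0,0,0.2,0],[0.05,0,0,0.2,0],[0.05,0,0,0.2,0],[0.05,0,0,0.2,0],[0.05,0,0,0.2,0],[0.05,0,0,0,0],[0.05,0,0,0,0]]])

```text
t: 8.33
eef_pos: [0.5258, -0.115, 0.1329]
tcp_rot: [[-0.489, 0.872, 0.0], [0.872, 0.489, 0.0], [0.0, 0.0, -1.0]]
force: [2.1, -0.4, -3.9]
finger_gap: 0.0566
finger_force: 45.8
```

Converted, 0.006 m is 0.24, 0.004 m is 0.16.

Call:
hand_motion(rows=[[[0.05,0,0,0.24,0],[0.05,0,0,0.24,0],[0.05,0,0,0.24,0],[0.05,0,0,0.24,0],[0.05,0,0,0.24,0],[0.05,0,0,0.24,0],[0.05,0,0,0.16,0],[0.05,0,0,0.08,0],[0.05,0,0,0,0],[0.05,0,0,0,0]]])

```text
t: 9.17
eef_pos: [0.5258, -0.115, 0.0911]
tcp_rot: [[-0.489, 0.872, 0.001], [0.872, 0.489, 0.0], [-0.0, 0.001, -1.0]]
force: [3.3, -0.2, -5.6]
finger_gap: 0.0563
finger_force: 45.7
```

Converted, 0.002 m is 0.08.

Call:
hand_motion(rows=[[[0.05,0,0,0.08,0],[0.05,0,0,0.08,0],[0.05,0,0,0,0],[0.05,0,0,0,0]]])

```text
t: 9.5
eef_pos: [0.5259, -0.1149, 0.0888]
tcp_rot: [[-0.489, 0.872, 0.0], [0.872, 0.489, -0.002], [-0.001, -0.001, -1.0]]
force: [-1.3, 0.1, 9.4]
finger_gap: 0.0564
finger_force: 47.2
```

Call:
hand_motion(rows=[[[0.072,0,0,0,0],[0.072,0,0,0,0],[0.072,0,0,0,0],[0.072,0,0,-0.8,0],[0.072,0,0,-1.2,0],[0.085,0,0,-1.2,0],[0.085,0,0,-1.2,0],[0.085,0,0,-1.2,0],[0.085,0,0,0,0],[0.085,0,0,0,0]]])

```text
t: 10.33
eef_pos: [0.5263, -0.115, 0.2287]
tcp_rot: [[-0.488, 0.873, 0.003], [0.873, 0.488, -0.001], [-0.003, 0.002, -1.0]]
force: [0.1, -0.3, -0.9]
finger_gap: 0.0852
finger_force: 0.0
```

```bash
python3 - <<'E'
from h import *
s,im=snap('wrist','w4');C=cam('wrist',s);s2=s
n=np.array([.5258,-.115,.049]);print(proj(C,n));R=np.array(s['tcp_rot'])
for z,r in((.044,.029),(.049,.014),(.049,.008)):
    c=circ(im,C,np.array([.5258,-.115,z]),r,(.9,1.1));print(c)
    if c is not None: print(R.T@(c[0][4:]-s['eef_pos']))
go(s,.5926,.229,.22);go(s,.437,.133,.22)
E
```

```text
[318.5916 233.9349]
None
[[326.3333 234.      20.7079  21.4551   0.5302  -0.1126   0.049 ]]
[0.0006 0.0043 0.1797]
[[317.     235.      12.0163  12.26     0.5252  -0.1161   0.049 ]]
[-0.0001 -0.0018  0.1797]
shift [0.2678 0.2259 0.0084] len 0.350414723937673 yaw 119.23968011634668 turn None
shift [0.26   0.0432 0.0081] len 0.26368728022923343 yaw 119.23968011634668 turn None
```

View pics/w4.png

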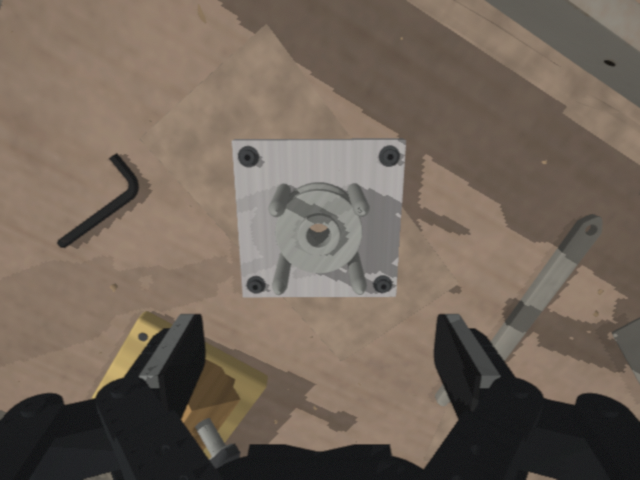

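Roller is seated: the boss hole is at (319,232), with pins visible on all sides and the rim within them. The force rose on the floor exactly at the expected height.

Units first: shifts go in units of 25 mm and turns go in units of 2 degrees. So 0.0273 m is 1.092, 0.0229 m is 0.916.

Call:
hand_motion(rows=[[[0.085,1.092,0.916,0.12,0],[0.085,1.092,0.916,0.12,0],[0.085,1.092,0.916,0.12,0],[0.085,1.092,0.916,0.12,0],[0.085,1.092,0.916,0.12,0],[0.085,1.092,0.916,0.12,0],[0.085,1.092,0.916,0.12,0],[0.085,1.092,0.916,0.12,0],[0.085,1.092,0.916,0.12,0],[0.085,1.092,0.916,0.12,0],[0.085,0,0,0,0],[0.085,0,0,0,0],[0.085,0,0,0,0],[0.085,0,0,0,0]]])

```text
t: 11.55
eef_pos: [0.5917, 0.2331, 0.1958]
tcp_rot: [[-0.487, 0.873, -0.002], [0.873, 0.487, -0.002], [-0.001, -0.003, -1.0]]
force: [-0.3, 0.4, 0.3]
finger_gap: 0.0849
finger_force: 0.0
```

```bash
cat >> h.py <<'E'
def ring(im,C,p,rad=.029):
    """grey round part near world p: low-saturation blob hull -> ellipse fit"""
    u,v=proj(C,p);f=C[0];w=int(f*rad*1.7/.2);x0,y0=int(u)-w,int(v)-w
    sub=cv2.resize(im[y0:y0+2*w,x0:x0+2*w],None,fx=4,fy=4,interpolation=cv2.INTER_CUBIC)
    h=cv2.cvtColor(sub,cv2.COLOR_BGR2HSV)
    t,m=cv2.threshold(cv2.GaussianBlur(h[...,1],(0,0),2),0,255,cv2.THRESH_BINARY_INV+cv2.THRESH_OTSU)
    k,hi=cv2.findContours(m,cv2.RETR_CCOMP,cv2.CHAIN_APPROX_NONE)
    i=max(range(len(k)),key=lambda j:cv2.contourArea(k[j]) if hi[0][j][3]<0 else 0)
    ch=[j for j in range(len(k)) if hi[0][j][3]==i and cv2.contourArea(k[j])>300]
    for n,c in [('outer',cv2.convexHull(k[i]))]+[('hole',k[j]) for j in ch]:
        e=cv2.fitEllipse(c);q=((e[0][0]+.5)/4-.5+x0,(e[0][1]+.5)/4-.5+y0);W=onz(C,*q,p[2]);dep=-(np.linalg.inv(C[3])@np.append(W,1))[2]
        print(n,np.array(q),'diam mm',np.array(e[1])/4*dep/f*1000,W)
E
python3 - <<'E'
from h import *
s,im=snap('wrist','w5');C=cam('wrist',s);p=np.array([.5926,.235,.014]);print(proj(C,p),s['eef_pos'])
ring(im,C,p);print(circ(im,C,p,.029,(.9,1.1)),circ(im,C,p,.017,(.85,1.1)))
E
```

```text
[323.0766 231.8085] [0.5917 0.2331 0.1958]
outer [315.4705 232.5023] diam mm [57.3257 58.1191] [0.5885 0.2321 0.014 ]
hole [315.4535 231.9156] diam mm [27.6846 32.1192] [0.5883 0.2325 0.014 ]
[[314.     235.      42.878   44.1565   0.5885   0.2302   0.014 ]] [[314.     235.3333  24.7086  25.8848   0.5886   0.23     0.014 ]]
```

Converted, -0.004 m is -0.16, -0.0008 m is -0.032.

Call:
hand_motion(rows=[[[0.085,-0.032,-0.16,1.2,0],[0.085,0,0,1.2,0],[0.085,0,0,1.2,0],[0.085,0,0,0.8,0],[0.085,0,0,0.32,0],[0.085,0,0,0.2,0],[0.085,0,0,0,0],[0.085,0,0,0,0]]], grip_force=40)

```text
t: 12.27
eef_pos: [0.5897, 0.2325, 0.0754]
tcp_rot: [[-0.488, 0.873, 0.002], [0.873, 0.488, 0.001], [-0.0, 0.002, -1.0]]
force: [-0.4, -0.2, 0.9]
finger_gap: 0.0847
finger_force: 0.0
```

Call:
hand_motion(rows=[[[0.05,0,0,0,0],[0.05,0,0,0,0],[0.05,0,0,0,0],[0.05,0,0,0,0],[0.05,0,0,0,0]]])

```text
t: 12.68
eef_pos: [0.5896, 0.2329, 0.0759]
tcp_rot: [[-0.489, 0.872, 0.002], [0.872, 0.489, 0.0], [-0.001, 0.002, -1.0]]
force: [-0.8, -0.9, 5.1]
finger_gap: 0.0557
finger_force: 41.6
```

Call:
hand_motion(rows=[[[0.05,0,0,-1.2,0],[0.05,0,0,-1.2,0],[0.05,0,0,-1.2,0],[0.05,-1.088,-0.904,-1.2,0],[0.05,-1.088,-0.904,0,0],[0.05,-1.088,-0.904,0,0],[0.05,-1.088,-0.904,0,0],[0.05,-1.088,-0.904,0,0],[0.05,-1.088,-0.904,0,0],[0.05,-1.088,-0.904,0,0],[0.05,-1.088,-0.904,0,0],[0.05,-1.088,-0.904,0,0],[0.05,-1.088,-0.904,0,0],[0.05,0,0,0.8,0],[0.05,0,0,0.64,0],[0.05,0,0,0,0],[0.05,0,0,0,0],[0.05,0,0,0,0],[0.05,0,0,0,0]]])

```text
t: 14.27
eef_pos: [0.5262, -0.1109, 0.1564]
tcp_rot: [[-0.49, 0.872, 0.002], [0.872, 0.49, -0.0], [-0.002, 0.002, -1.0]]
force: [-0.8, 0.8, -1.0]
finger_gap: 0.0555
finger_force: 43.4
```

```bash
python3 - <<'E'
from h import *
chk();s=ctrl.observe();im=ctrl.grab_frame('wrist');cv2.imwrite('pics/w6.png',im);T=tcam()
# spacer: bottom at tool z .0759, top .0619
ring(im,T,np.array([-.0015,0,.0619]),.042)
print(circ(im,T,np.array([-.0015,0,.0619]),.029,(.9,1.1)))
E
```

```text
t 14.2667 eef [ 0.5262 -0.1109  0.1564] nest in tool: y at x=0, slope deg (np.float64(-0.00264950243371985), np.float64(0.20629118269733407)) x [-0.0052 -0.0047 -0.0047 -0.0047 -0.0047]
outer [319.5942 415.1217] diam mm [118.2216 286.0398] [-0.0383 -0.0002  0.0619]
hole [319.3115 408.777 ] diam mm [41.7171 78.7308] [-0.0352 -0.0004  0.0619]
[[323.     327.      72.4661  76.8648   0.0024   0.001    0.0619]]
```

Converted, -0.0033 m is -0.132, -0.0025 m is -0.1, 0.2 degrees is 0.1.

Call:
hand_motion(rows=[[[0.05,-0.132,-0.1,0,0.1],[0.05,0,0,0,0],[0.05,0,0,0,0],[0.05,0,0,0,0],[0.05,0,0,0,0]]])

```text
t: 14.78
eef_pos: [0.5247, -0.1158, 0.1552]
tcp_rot: [[-0.486, 0.874, 0.0], [0.874, 0.486, -0.0], [-0.0, 0.0, -1.0]]
force: [0.3, 0.2, -0.4]
finger_gap: 0.0554
finger_force: 43.4
```

```bash
python3 -c "
from h import *
chk()"
```

```text
t 14.7833 eef [ 0.5247 -0.1158  0.1552] nest in tool: y at x=0, slope deg (np.float64(0.0013576724298234575), np.float64(-0.019587661101915663)) x [-0.0019 -0.0019 -0.002  -0.0015 -0.0015]
```

Call:
hand_motion(rows=[[[0.05,-0.012,0.052,0,0],[0.05,0,0,0.2,0],[0.05,0,0,0.2,0],[0.05,0,0,0.2,0],[0.05,0,0,0.2,0],[0.05,0,0,0.2,0],[0.05,0,0,0.16,0],[0.05,0,0,0,0],[0.05,0,0,0,0]]])

```text
t: 15.58
eef_pos: [0.5258, -0.1153, 0.1258]
tcp_rot: [[-0.486, 0.874, -0.001], [0.874, 0.486, 0.0], [0.0, -0.0, -1.0]]
force: [0.3, 0.1, -1.5]
finger_gap: 0.0555
finger_force: 43.4
```

Call:
hand_motion(rows=[[[0.05,0,0,0.12,0],[0.05,0,0,0.1,0],[0.05,0,0,0.08,0],[0.05,0,0,0,0],[0.05,0,0,0,0]]])

```text
t: 16.0
eef_pos: [0.5263, -0.1154, 0.1199]
tcp_rot: [[-0.486, 0.874, 0.0], [0.874, 0.486, -0.001], [-0.001, -0.001, -1.0]]
force: [-4.4, 0.6, 8.8]
finger_gap: 0.0555
finger_force: 44.4
```

Call:
hand_motion(rows=[[[0.072,0,0,0,0],[0.072,0,0,0,0],[0.072,0,0,0,0],[0.072,0,0,-0.8,0],[0.072,0,0,-1.2,0],[0.085,0,0,-1.2,0],[0.085,0,0,-1.2,0],[0.085,0,0,0,0],[0.085,0,0,0,0]]])

```text
t: 16.75
eef_pos: [0.527, -0.1156, 0.2302]
tcp_rot: [[-0.485, 0.874, 0.004], [0.874, 0.485, -0.002], [-0.003, 0.002, -1.0]]
force: [-1.2, 0.1, -1.0]
finger_gap: 0.0854
finger_force: 0.0
```

```bash
python3 - <<'E'
from h import *
s,im=snap('wrist','w7');C=cam('wrist',s);n=np.array([.5255,-.1155,.058]);u,v=proj(C,n).astype(int)
cv2.imwrite('pics/w7c.png',cv2.resize(im[v-100:v+100,u-120:u+120],None,fx=3,fy=3))
E
```

Call:
hand_motion(rows=[[[0.085,1.18,0.204,0.08,0],[0.085,1.18,0.204,0.08,0],[0.085,1.18,0.204,0.08,0],[0.085,1.18,0.204,0.08,0],[0.085,1.18,0.204,0.08,0],[0.085,1.18,0.204,0.08,0],[0.085,1.18,0.204,0.12,0],[0.085,1.18,0.204,0.12,0],[0.085,1.18,0.204,0.12,0],[0.085,0,0,0,0],[0.085,0,0,0,0],[0.085,0,0,0,0],[0.085,0,0,0,0]]])

```text
t: 17.88
eef_pos: [0.4373, 0.1375, 0.2069]
tcp_rot: [[-0.484, 0.875, -0.001], [0.875, 0.484, -0.001], [0.0, -0.002, -1.0]]
force: [1.0, -0.5, 0.0]
finger_gap: 0.085
finger_force: 0.0
```

```bash
python3 - <<'E'
from h import *
s,im=snap('wrist','w8');C=cam('wrist',s);p=np.array([.437,.139,.0075]);print(proj(C,p),s['eef_pos'])
ring(im,C,p);print(circ(im,C,p,.029,(.9,1.1)),circ(im,C,np.array([.437,.139,.01]),.009,(.85,1.1)))
E
```

```text
[320.7947 224.1043] [0.4373 0.1375 0.2069]
outer [2459.2688 1198.4371] diam mm [  440.3106 14170.8231] [8.2833 0.6202 0.0075]
None [[318.3333 228.      12.8834  12.9987   0.4365   0.1364   0.01  ]]
```

View pics/w7c.png

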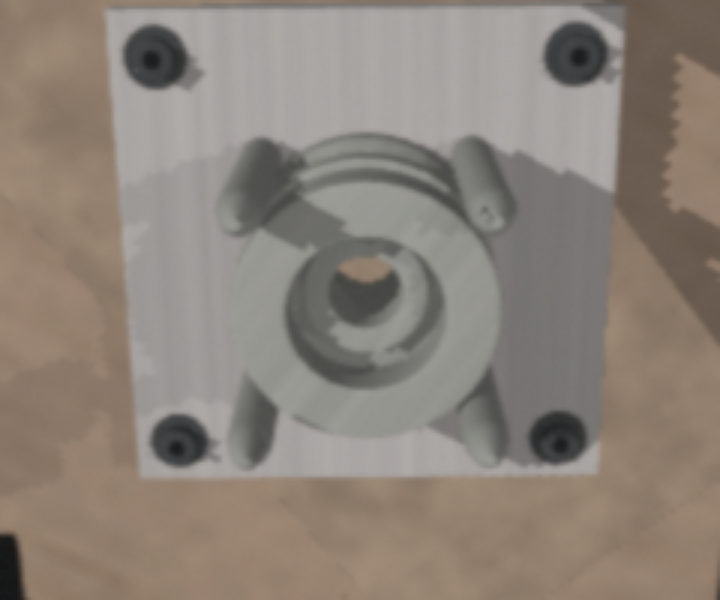

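The crop shows the spacer lying flat round the boss, between the four pins (ring centre about (365,310) in the crop).

Call:
hand_motion(rows=[[[0.085,-0.024,-0.048,1.2,0],[0.085,0,0,1.2,0],[0.085,0,0,1.2,0],[0.085,0,0,1,0],[0.085,0,0,0.56,0],[0.085,0,0,0.24,0],[0.085,0,0,0.12,0],[0.085,0,0,0,0],[0.085,0,0,0,0]]], grip_force=40)

```text
t: 18.68
eef_pos: [0.4372, 0.1378, 0.0704]
tcp_rot: [[-0.485, 0.875, 0.002], [0.875, 0.485, 0.0], [-0.001, 0.002, -1.0]]
force: [-0.4, -0.7, 0.5]
finger_gap: 0.0849
finger_force: 0.0
```

Call:
hand_motion(rows=[[[0.05,0,0,0,0],[0.05,0,0,0,0],[0.05,0,0,0,0],[0.05,0,0,0,0],[0.05,0,0,0,0]]])

```text
t: 19.1
eef_pos: [0.437, 0.1379, 0.0709]
tcp_rot: [[-0.486, 0.874, 0.002], [0.874, 0.486, -0.001], [-0.002, 0.001, -1.0]]
force: [-2.4, -0.4, 9.8]
finger_gap: 0.0554
finger_force: 40.4
```

Call:
hand_motion(rows=[[[0.05,0,0,-1.2,0],[0.05,0,0,-1.2,0],[0.05,0,0,-1.2,0],[0.05,-1.176,-0.204,-1.2,0],[0.05,-1.176,-0.204,0,0],[0.05,-1.176,-0.204,0,0],[0.05,-1.176,-0.204,0,0],[0.05,-1.176,-0.204,0,0],[0.05,-1.176,-0.204,0,0],[0.05,-1.176,-0.204,0,0],[0.05,-1.176,-0.204,0,0],[0.05,-1.176,-0.204,0,0],[0.05,0,0,0.8,0],[0.05,0,0,0.64,0],[0.05,0,0,0,0],[0.05,0,0,0,0],[0.05,0,0,0,0],[0.05,0,0,0,0],[0.05,0,0,0,0]]])

```text
t: 20.68
eef_pos: [0.5253, -0.115, 0.1543]
tcp_rot: [[-0.486, 0.874, 0.002], [0.874, 0.486, -0.001], [-0.002, 0.001, -1.0]]
force: [0.4, -0.0, -0.7]
finger_gap: 0.0558
finger_force: 44.0
```

```bash
python3 -c "
from h import *
chk()"
```

```text
t 20.6833 eef [ 0.5253 -0.115   0.1543] nest in tool: y at x=0, slope deg (np.float64(0.0002757567834141961), np.float64(-0.07436761799736852)) x [-0.0023 -0.0018 -0.0019 -0.0019 -0.0014]
```

Converted, -0.0007 m is -0.028, 0.0003 m is 0.012.

Call:
hand_motion(rows=[[[0.05,-0.028,0.012,0,0],[0.05,0,0,0.2,0],[0.05,0,0,0.2,0],[0.05,0,0,0.2,0],[0.05,0,0,0.16,0],[0.05,0,0,0.16,0],[0.05,0,0,0.12,0],[0.05,0,0,0.06,0],[0.05,0,0,0,0],[0.05,0,0,0,0]]])

```text
t: 21.57
eef_pos: [0.5261, -0.1156, 0.1289]
tcp_rot: [[-0.486, 0.874, 0.0], [0.874, 0.486, -0.003], [-0.003, -0.001, -1.0]]
force: [-7.6, 0.2, 25.3]
finger_gap: 0.0553
finger_force: 46.6
```

Call:
hand_motion(rows=[[[0.072,0,0,0,0],[0.072,0,0,0,0],[0.072,0,0,0,0],[0.072,0,0,-0.8,0],[0.072,0,0,-1.2,0],[0.085,0,0,-1.2,0],[0.085,0,0,-1.2,0],[0.085,0,0,0,0],[0.085,0,0,0,0],[0.085,0,0,0,0]]])

```text
t: 22.4
eef_pos: [0.5245, -0.116, 0.2347]
tcp_rot: [[-0.485, 0.874, -0.002], [0.874, 0.485, -0.0], [0.001, -0.002, -1.0]]
force: [-0.6, 0.3, -0.8]
finger_gap: 0.0853
finger_force: 0.0
```

```bash
python3 - <<'E'
from h import *
s,im=snap('wrist','w9');C=cam('wrist',s);n=np.array([.5258,-.1156,.068]);u,v=proj(C,n).astype(int);print(s['eef_pos'])
cv2.imwrite('pics/w9c.png',cv2.resize(im[v-100:v+100,u-120:u+120],None,fx=3,fy=3))
print('hole',circ(im,C,n,.009,(.85,1.15)))
c=circ(im,C,n,.009,(.85,1.15))
if c is not None: print('in tool',np.array(s['tcp_rot']).T@(c[0][4:]-s['eef_pos']))
print(s['joint_positions']);go(s,.545,-.34,.30,176.4)
E
```

```text
[ 0.5245 -0.116   0.2347]
hole [[321.     243.6667  14.1563  14.4493   0.5256  -0.1169   0.068 ]]
in tool [-0.0015  0.0008  0.1667]
[ 50.1589  21.7436 -52.033  106.9699  19.5468  60.8196  19.3863]
shift [-0.2057 -0.0909 -0.0653] len 0.23421820822116593 yaw 119.0442004094014 turn -57.35579959059861
```

View pics/w9c.png

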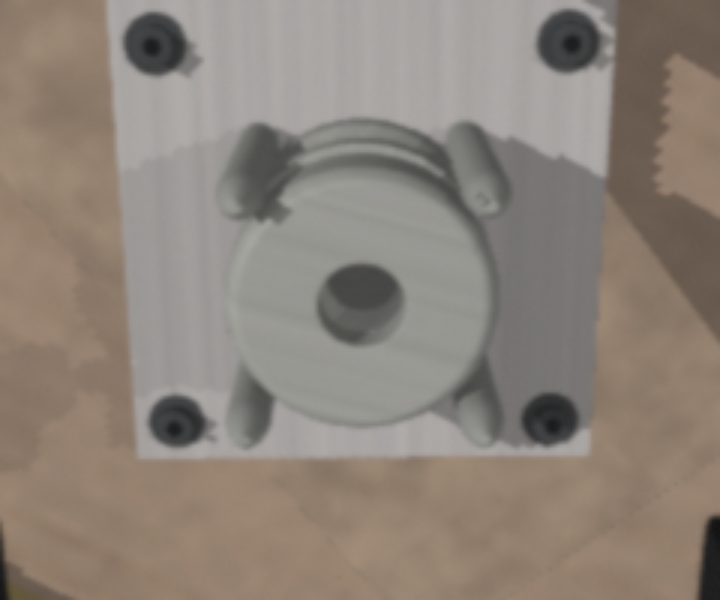

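The crop shows the disc lying flat and bevel up on the stack, its hole at about (361,304) in the crop, with the pins around it.

Call:
hand_motion(rows=[[[0.05,-1.028,-0.456,-0.32,-3.55],[0.05,-1.1,-0.324,-0.32,-3.55],[0.05,-1.132,-0.18,-0.32,-3.55],[0.05,-1.148,-0.036,-0.32,-3.55],[0.05,-1.144,0.104,-0.32,-3.55],[0.05,-1.12,0.248,-0.32,-3.55],[0.05,-1.08,0.384,-0.32,-3.55],[0.05,-1.024,0.512,-0.32,-3.55],[0.05,0,0,0,0],[0.05,0,0,0,0],[0.05,0,0,0,0],[0.05,0,0,0,0]]])

```text
t: 23.45
eef_pos: [0.6836, -0.2255, 0.2983]
tcp_rot: [[-0.997, 0.073, -0.003], [0.073, 0.997, -0.001], [0.003, -0.001, -1.0]]
force: [-0.1, -0.7, 0.4]
finger_gap: 0.0497
finger_force: 0.0
```

```bash
python3 - <<'E'
from h import *
s,im=snap('wrist','w10');print(s['joint_positions'],s['eef_pos'])
C=cam('wrist',s);print(proj(C,[.57,-.345,.10]))
E
```

```text
[ 48.4658  40.5543 -57.7095  76.0581  33.8264  81.3127  78.1257] [ 0.6836 -0.2255  0.2983]
[111.3235  64.7392]
```

View pics/w10.png

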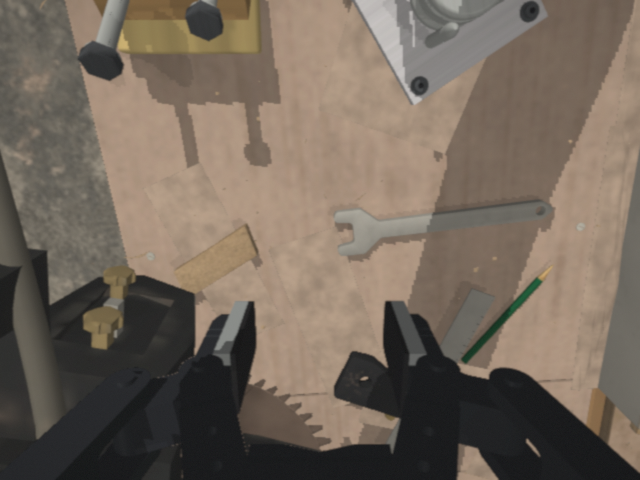

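The picture shows the long bolt's head at (102,60) and the short bolt's at (205,18). I had the sideways part of the turn the wrong way round, so the tool is over the spanner area near the saw, touching nothing. Moving back over the stand now.

Call:
hand_motion(rows=[[[0.05,0.968,-0.836,0,0],[0.05,0.968,-0.836,0,0],[0.05,0.968,-0.836,0,0],[0.05,0.968,-0.836,0,0],[0.05,0.968,-0.836,0,0],[0.05,0.968,-0.836,0,-0.15],[0.05,0,0,0,0],[0.05,0,0,0,0],[0.05,0,0,0,0],[0.05,0,0,0,0]]])

```text
t: 24.33
eef_pos: [0.5315, -0.3382, 0.3]
tcp_rot: [[-0.998, 0.065, 0.001], [0.065, 0.998, -0.0], [-0.001, 0.0, -1.0]]
force: [0.6, -0.5, 0.7]
finger_gap: 0.0496
finger_force: 0.0
```

```bash
cat >> h.py <<'E'
def dark(im,C,p,w=45,th=60):
    u,v=proj(C,p).astype(int);g=cv2.cvtColor(im,cv2.COLOR_BGR2GRAY);x0,y0=max(0,u-w),max(0,v-w)
    m=(g[y0:v+w,x0:u+w]<th).astype(np.uint8);m=cv2.morphologyEx(m,cv2.MORPH_OPEN,np.ones((3,3),np.uint8))
    n,l,st,c=cv2.connectedComponentsWithStats(m)
    return [(st[i][4],c[i]+[x0,y0],st[i][:4]+[x0,y0,0,0]) for i in range(1,n) if st[i][4]>60]
E
python3 - <<'E'
from h import *
s,im=snap('wrist','w11');C=cam('wrist',s);print(s['eef_pos'],s['tcp_rot'])
for p in([.57,-.345,.10],[.57,-.285,.08]):
    print(proj(C,p));print(*dark(im,C,np.array(p)),sep='\n')
im0=cv2.imread('pics/w10.png');g=cv2.cvtColor(im0,cv2.COLOR_BGR2GRAY)
for v in range(0,80,10): print(v,g[v,80:140:4])
E
```

```text
[ 0.5315 -0.3382  0.3   ] [[-0.9979  0.0653  0.0006]
 [ 0.0653  0.9979 -0.    ]
 [-0.0006  0.     -1.    ]]
[312.4457 276.1843]
(np.int32(189), array([304.328, 277.   ]), array([290, 271,  26,  11]))
[389.9979 260.8704]
(np.int32(238), array([383.3025, 233.7395]), array([369, 227,  28,  13]))
0 [133 134 136 130  91  91  91 150 167 154 127 105  82 102 102]
10 [135 137 139 139 138  88 118 166 157 142 115  85  96  98  98]
20 [138 139 140 139 138 139 167 153 138 115  91  99 115 119 120]
30 [137 139 142 141 140 168 156 143 121  93  89 121 119 122 124]
40 [139 142 141 117 157 160 146 124 101  77 170 162 122 121 125]
50 [ 86  73  67  63  65  64  63  62  63 105 131 131 130 118 121]
60 [ 52  49  49  49  49  48  50  48  49  39  54 152 150  98 106]
70 [103 144  48  48  49  48  47  49  48  47  40 150 155 138 105]
```

```bash
python3 - <<'E'
from h import *
im=cv2.imread('pics/w11.png');g=cv2.cvtColor(im,cv2.COLOR_BGR2GRAY);h=cv2.cvtColor(im,cv2.COLOR_BGR2HSV)
print('gray');print('     ',*range(272,345,4))
for v in range(190,304,4): print(v,' '.join('%3d/%3d'%(g[v,u],h[v,u,1]) for u in range(272,345,4)))
E
```

```text
gray
      272 276 280 284 288 292 296 300 304 308 312 316 320 324 328 332 336 340 344
190 134/ 64 108/107 102/120 102/120 102/120 103/117  89/111  96/ 11  96/ 11  92/  8  90/ 66  98/122  98/122  99/121  98/121  98/121  97/120  97/118  97/120
194 135/ 65 113/ 88  94/120  94/119  93/118  91/118  71/100 138/  9 172/  9 148/ 10  87/ 49  90/119  91/121  91/119  90/117  90/119  90/119  89/120  90/119
198 137/ 65 126/ 77  99/120  91/118  89/117  89/117  93/ 91 164/ 11 171/  9 150/ 10 100/ 54  98/120  98/119  98/119  97/122  98/119  97/122  95/123  93/120
202 137/ 61 133/ 75  86/120  87/117  87/117  87/117  94/ 90 165/ 11 171/  9 150/  8  99/ 63  97/120  98/121  97/120  96/121  98/119  99/118  95/118  87/119
206 138/ 66 136/ 75  86/118  88/117  94/119 100/120 105/ 87 166/ 11 171/ 10 147/ 10 101/ 68 103/118 104/118 103/118 103/119 104/118 102/119  96/121  92/119
210 136/ 65 137/ 76 182/110 168/108 130/107 134/107 134/ 87 166/ 11 171/ 10 147/ 10 119/ 73 135/108 132/109 128/108 129/108 132/107 135/107 135/107 135/109
214 147/ 63 144/ 72 182/110 182/110 134/107 133/109 133/ 80 167/  9 170/ 10 1
[... 2810 characters left out ...]
/ 68 146/ 65 146/ 65 112/ 63 105/ 63 102/ 64 138/ 64 144/ 63 143/ 62 144/ 63
290  97/ 38  88/ 36  75/ 36 145/ 64 145/ 66 144/ 63 146/ 64 143/ 62 144/ 66 146/ 66 146/ 65 146/ 65 113/ 64 105/ 61 102/ 64 138/ 64 145/ 63 145/ 66 147/ 65
294  99/ 37  91/ 37  80/ 37 133/ 65 145/ 64 143/ 64 141/ 66 144/ 65 144/ 65 144/ 63 144/ 65 146/ 65 131/ 64 105/ 63 103/ 62 139/ 64 146/ 64 143/ 64 144/ 65
298  99/ 39  94/ 36  83/ 38 102/ 59 148/ 65 145/ 66 144/ 65 145/ 66 144/ 63 143/ 64 146/ 65 148/ 65 132/ 65 103/ 64 104/ 63 123/ 63 146/ 64 143/ 62 142/ 64
302 103/ 42  97/ 40  87/ 39  78/ 43 147/ 65 146/ 65 148/ 65 147/ 65 146/ 66 147/ 65 149/ 66 149/ 63 133/ 66 104/ 64 104/ 64 124/ 63 146/ 64 143/ 63 144/ 65
```

```bash
python3 - <<'E'
from h import *
s=ctrl.observe();C=cam('wrist',s);T=tcam()
im=cv2.imread('pics/w11.png');S=cv2.cvtColor(im,cv2.COLOR_BGR2HSV)[...,1].astype(float)
for v in (196,220,240,256):
    i=np.where(S[v,285:325]<38)[0]+285;print(v,i.min(),i.max(),(i.min()+i.max())/2)
zt=s['eef_pos'][2]
for n,u,v,z in(('mouth',304,191,.055),('headunder',303,261,.0974),('head bottom edge',303.5,281,.0974),):
    print(n,onz(C,u,v,z),onz(T,u,v,zt-z))
for th in (41,45,49):
    c=.02; # axis direction from mouth: head underside at 60mm
    m=onz(C,304,191,.055);d=np.array([np.cos(np.radians(th))*np.cos(np.radians(-3.7)),np.cos(np.radians(th))*np.sin(np.radians(-3.7)),np.sin(np.radians(th))])
    e=np.cross(d,[0,1,0]);e/=np.linalg.norm(e)
    print(th,[proj(C,m+d*.06),proj(C,m+d*.06+e*.0115),proj(C,m+d*.07-e*.0115),proj(C,m+d*.07+e*.0115)])
s2=ctrl.grab_frame('top')
E
```

```text
196 298 311 304.5
220 297 311 304.0
240 296 311 303.5
256 296 310 303.0
mouth [ 0.5162 -0.3482  0.055 ] [ 0.015  -0.0113  0.2449]
headunder [ 0.5589 -0.3508  0.0974] [-0.0278 -0.0111  0.2025]
head bottom edge [ 0.5748 -0.3517  0.0974] [-0.0438 -0.0109  0.2025]
41 [array([302.9587, 262.6308]), array([301.6868, 257.4196]), array([303.975 , 280.1164]), array([301.4731, 270.8638])]
45 [array([302.7527, 260.5858]), array([301.4211, 254.1685]), array([303.7902, 279.0663]), array([301.1611, 267.3882])]
49 [array([302.5481, 258.1134]), array([301.1634, 250.4872]), array([303.6006, 277.516 ]), array([300.856, 263.378])]
```

Converted, 0.025 m is 1, 0.02 m is 0.8.

Call:
hand_motion(rows=[[[0.05,-0.184,-0.22,1,0],[0.05,-0.184,-0.22,1,0],[0.05,0,0,1,0],[0.05,0,0,1,0],[0.05,0,0,1,0],[0.05,0,0,0.8,0],[0.05,0,0,0.4,0],[0.05,0,0,0.24,0],[0.05,0,0,0,0],[0.05,0,0,0,0],[0.05,0,0,0,0]]], grip_force=30)

```text
t: 25.35
eef_pos: [0.5404, -0.3512, 0.1403]
tcp_rot: [[-0.998, 0.067, 0.002], [0.067, 0.998, -0.001], [-0.002, -0.001, -1.0]]
force: [-0.2, -0.8, -0.5]
finger_gap: 0.0501
finger_force: 0.0
```

Call:
hand_motion(rows=[[[0.005,0,0,0,0],[0.005,0,0,0,0],[0.005,0,0,0,0],[0.005,0,0,0,0],[0.005,0,0,0,0],[0.005,0,0,0,0],[0.005,0,0,0,0]]])

```text
t: 25.93
eef_pos: [0.5397, -0.351, 0.1393]
tcp_rot: [[-0.998, 0.067, 0.001], [0.067, 0.998, -0.0], [-0.001, -0.0, -1.0]]
force: [0.2, 1.4, 3.5]
finger_gap: 0.0103
finger_force: 29.5
```

Converted, -0.0063 m is -0.252, -0.0057 m is -0.228.

Call:
hand_motion(rows=[[[0.005,-0.252,0,-0.228,0],[0.005,-0.252,0,-0.228,0],[0.005,-0.252,0,-0.228,0],[0.005,-0.252,0,-0.228,0],[0.005,0,0,0,0],[0.005,0,0,0,0],[0.005,0,0,0,0],[0.005,0,0,0,0]]])

```text
t: 26.6
eef_pos: [0.5642, -0.3528, 0.1611]
tcp_rot: [[-0.998, 0.067, -0.001], [0.067, 0.998, 0.0], [0.001, -0.0, -1.0]]
force: [0.1, 0.1, -0.5]
finger_gap: 0.0106
finger_force: 29.3
```

```bash
cat >> h.py <<'E'
def boltpic(name):
    """print shank columns and head rows from the wrist picture"""
    s,im=snap('wrist',name);h=cv2.cvtColor(im,cv2.COLOR_BGR2HSV);g=cv2.cvtColor(im,cv2.COLOR_BGR2GRAY);print(s['t'],s['eef_pos'],s['force'],s['finger_gap'])
    print('      ',*['%7d'%u for u in range(276,366,6)])
    for v in range(130,480,10): print(v,' '.join('%3d/%3d'%(g[v,u],h[v,u,1]) for u in range(276,366,6)))
E
python3 -c "
from h import *
boltpic('w12')"
```

```text
26.6 [ 0.5642 -0.3528  0.1611] [ 0.115   0.1154 -0.4999] 0.010648700689310989
           276     282     288     294     300     306     312     318     324     330     336     342     348     354     360
130 148/125 148/123 148/122 148/123 148/123 148/122 148/123 148/123 147/125 148/124 148/123 147/123 148/123 149/123 149/124
140 150/123 152/121 151/123 152/122 152/125 151/124 152/125 151/124 151/124 152/123 153/124 153/124 152/123 152/125 152/123
150 152/123 149/124 149/124 149/125 149/125 149/123 152/123 154/123 154/123 153/124 153/126 154/123 153/125 154/124 155/124
160  82/118  83/116  83/117  83/117  84/118  89/119  89/117 100/120 101/119 101/119 101/121 101/120 102/118 102/118 101/119
170  89/117  89/119  89/118  88/119  88/118 100/120  99/121 100/120  99/122  99/120  98/120 101/119 101/119 101/116 108/118
180  94/116  93/120  94/117  93/118 104/121  97/118  92/ 11  96/ 13  95/  8  68/  0  97/119 1
[... 2926 characters left out ...]
  96/ 11  94/  8 165/  9 163/  8 154/ 10 146/ 10 128/  8  38/ 31  39/ 24  41/ 29
430  40/ 30  41/ 29  25/ 10  30/ 16  44/ 17  46/ 11  45/ 11  45/ 11  70/  7  71/  4  71/  4  67/ 11  38/ 25  36/ 20  43/ 12
440  40/ 24  40/ 24  29/ 17  33/ 22  45/ 11  45/ 11  44/ 11  46/  5  70/ 11  70/  4  63/  4  58/  4  36/ 26  33/  8  40/ 24
450  40/ 30  36/ 13  27/ 26  27/  9  41/ 29  41/ 18  43/ 11  50/ 15  57/ 13  42/ 22  40/ 24  41/ 17  41/ 23  34/ 21  40/ 30
460  40/ 24  28/ 18  27/ 18  34/ 28  38/ 26  38/ 26  38/ 25  38/ 20  36/ 20  36/ 26  37/ 20  38/ 31  37/ 32  36/ 26  41/ 23
470  41/ 18  26/ 10  26/ 19  41/ 23  40/ 18  40/ 18  39/ 24  42/ 23  38/ 19  41/ 18  40/ 24  41/ 24  40/ 24  40/ 24  40/ 18
```

Converted, -0.0055 m is -0.22, -0.0051 m is -0.204.

Call:
hand_motion(rows=[[[0.005,0.12,0,-0.16,0],[0.005,0.108,0,-0.144,0],[0.005,0.16,0,-0.22,0],[0.005,0.172,0,-0.204,0],[0.005,0,0,0,0],[0.005,0.16,0,-0.1,0],[0.005,0.136,0,-0.1,0],[0.005,0,0,0,0],[0.005,0,0,0,0]]], grip_force=25)

```text
t: 27.4
eef_pos: [0.5444, -0.3516, 0.1863]
tcp_rot: [[-0.998, 0.067, 0.004], [0.067, 0.998, -0.001], [-0.004, -0.001, -1.0]]
force: [5.0, -0.7, 2.7]
finger_gap: 0.0106
finger_force: 26.5
```

```bash
python3 - <<'E'
from h import *
s,im=snap('wrist','w13');T=tcam();g=cv2.cvtColor(im,cv2.COLOR_BGR2GRAY);h=cv2.cvtColor(im,cv2.COLOR_BGR2HSV)
for v in range(150,480,10): print(v,' '.join('%3d/%3d'%(g[v,u],h[v,u,1]) for u in range(288,354,6)))
for th in(42,50,60,67,75,90):
    t=np.radians(th);d=np.array([-np.cos(t),0,-np.sin(t)]);G=np.array([0,0,.063])
    print(th,'P',proj(T,G-d*.072),'headtop',proj(T,G+d*.038),'under',proj(T,G+d*.028))
E
```

```text
150 131/124 130/123 130/124 134/124 136/124 136/124 143/125 141/123 141/122 141/123 141/122
160 138/125 138/123 138/123 136/123 136/124 137/124 136/124 136/124 137/123 135/127 136/124
170 143/123 144/124 143/125 144/124 144/124 144/122 144/125 143/123 145/123 144/122 145/122
180 150/124 151/125 151/125 152/125 152/124 151/125 152/123 152/123 152/125 152/125 151/126
190 119/122 125/122 126/125 129/123 135/124 136/124 135/124 135/124 136/123 136/123 136/121
200  97/118  97/120  97/120  94/120  89/117 104/ 72  97/112  96/119  96/119 102/120 101/120
210  93/118  92/117  91/118  90/100 126/  8 103/  2 104/  2  83/ 15  99/120 101/119 102/120
220 100/123 100/122 100/122  93/ 88 105/  7 153/ 10 124/  8  97/ 13  98/121  98/119  99/118
230  98/121  98/119  99/120  87/ 73 139/  7 153/ 10 142/  9  87/  6 104/118 104/118 103/119
240 188/110 133/108 136/109  99/ 64 153/ 10 134/  9 144/ 11  78/  3 137/108 133/108 130/109
250 115/ 78 113/ 76 110/ 76 104/ 24 162/  9 165/  9 154/  8 123/  8 114/ 83 114/ 82 109/ 87
260 104/ 63 103/ 62 105/ 63 118/ 27 162/ 11 164/  9 153/  8 125/  8 102/ 65 102/ 63 103/
[... 1709 characters left out ...]
10  52/ 14  42/ 17  40/ 18  39/ 30  38/ 31
460  61/ 36  23/ 20  37/ 32  36/ 20  37/ 20  35/ 21  37/ 19  37/ 20  36/ 27  36/ 26  36/ 20
470  25/ 20  37/ 26  38/ 25  40/ 24  40/ 18  40/ 23  39/ 18  39/ 24  39/ 24  39/ 24  39/ 25
42 P [317.8594 169.0922] headtop [317.8791 443.166 ] under [317.8768 411.2296]
50 P [317.9081 182.077 ] headtop [317.8429 443.0369] under [317.8511 410.3378]
60 P [317.9623 199.8399] headtop [317.7953 439.186 ] under [317.818  406.6854]
67 P [317.9961 213.0759] headtop [317.7612 433.8808] under [317.7947 402.4031]
75 P [318.0309 228.8567] headtop [317.7227 425.1219] under [317.7688 395.7872]
90 P [318.0856 259.9732] headtop [317.6566 401.3303] under [317.7249 378.8297]
```

Units first: shifts go in units of 25 mm and turns go in units of 2 degrees. So 0.005 m is 0.2, 0.0045 m is 0.18.

Call:
hand_motion(rows=[[[0.005,0.18,0,-0.104,0],[0.005,0.18,0,-0.104,0],[0.005,0.172,0,-0.068,0],[0.005,0.172,0,-0.064,0],[0.005,0,0,0,0],[0.005,0.2,0,-0.044,0],[0.005,0.2,0,-0.044,0],[0.005,0,0,0,0],[0.005,0,0,0,0]]])

```text
t: 28.2
eef_pos: [0.5164, -0.3494, 0.1961]
tcp_rot: [[-0.998, 0.067, 0.002], [0.067, 0.998, -0.0], [-0.002, -0.0, -1.0]]
force: [4.7, -0.2, 4.7]
finger_gap: 0.0099
finger_force: 23.9
```

```bash
python3 - <<'E'
from h import *
s,im=snap('wrist','w14');T=tcam();g=cv2.cvtColor(im,cv2.COLOR_BGR2GRAY);h=cv2.cvtColor(im,cv2.COLOR_BGR2HSV)
for v in range(180,460,8): print(v,' '.join('%3d/%3d'%(g[v,u],h[v,u,1]) for u in range(288,354,6)))
E
```

```text
180 138/124 138/123 138/124 138/123 138/123 136/124 137/125 137/123 136/124 135/125 135/124
188 134/124 132/124 132/126 132/125 133/124 132/122 132/123 131/124 130/123 131/126 131/123
196 125/123 124/123 124/123 122/123 123/122 122/122 120/125 120/123 120/122 125/124 125/124
204 129/125 132/126 132/125 136/123 138/123 139/122 139/124 138/123 138/123 138/124 138/123
212 135/127 136/124 135/125 134/124 135/124 134/123 133/124 134/124 133/126 134/125 133/126
220 142/122 142/122 141/123 141/122 141/123 142/123 142/125 141/124 143/123 142/122 142/125
228 145/124 145/124 146/123 145/124 146/124 146/124 146/125 146/123 147/125 147/124 147/124
236 146/123 146/125 146/124 144/125 146/125 148/125 148/123 147/127 148/125 148/125 148/125
244  79/120  79/121  81/114  83/117  86/119  99/ 88  98/119  97/120  98/119  97/121  97/123
252  91/122  92/117  84/119  80/116 117/  6 118/  6  97/  5  89/ 81  90/119  90/117  89/1
[... 1602 characters left out ...]
  79/ 10 143/  9 134/  9 118/ 11  41/  6  34/ 21  34/ 21
404  33/ 15  26/ 28  40/  6  81/  9  86/ 12 143/ 12 134/  9 116/  9  47/  5  43/ 17  33/ 15
412  27/ 35  27/ 27 145/ 64  80/  6  84/  6  84/  3 138/  9 128/ 10  92/ 19  69/ 48  32/ 23
420  25/ 10  26/  9  42/  6  39/ 13  41/  6  64/ 15  63/  8  60/  8  61/  4  53/  5  34/ 15
428  24/ 20  26/ 27  38/ 13  38/ 13  57/  4  61/ 12  60/  8  61/ 12  61/ 12  48/ 10  34/ 22
436  24/ 38  26/ 19  39/ 13  38/  7  39/ 13  64/  8  57/  4  56/  9  53/  9  47/ 11  32/ 23
444  27/ 27  30/  9  48/ 10  52/ 10  50/ 10  65/  4  67/ 11  66/  8  68/ 11  67/  8  31/ 15
452  24/ 20  39/ 25  39/ 19  38/ 19  37/ 13  40/ 24  39/ 24  38/ 30  38/ 19  38/ 19  39/ 25
```

Call:
hand_motion(rows=[[[0.005,-0.16,0,-0.8,0],[0.005,0,0,-1.2,0],[0.005,0,0,-1.2,0],[0.005,0,0,0,0],[0.005,0,0,0,0],[0.005,0,0,0,0]]])

```text
t: 28.75
eef_pos: [0.5174, -0.3499, 0.2732]
tcp_rot: [[-0.998, 0.068, -0.006], [0.068, 0.998, 0.001], [0.006, 0.001, -1.0]]
force: [0.4, 0.1, -1.1]
finger_gap: 0.0097
finger_force: 27.4
```

```bash
python3 - <<'E'
from h import *
s,im=snap('wrist','w15');_,sc=snap('scene','s2');C=cam('scene')
p=s['eef_pos'];print(p)
for z in(.0,.035,.054,.073,.1,.135): print(z,proj(C,p-[0,0,z]))
u,v=proj(C,p-[0,0,.09]).astype(int)
g=cv2.cvtColor(sc,cv2.COLOR_BGR2GRAY);h=cv2.cvtColor(sc,cv2.COLOR_BGR2HSV)
print(u,v,'     ',*range(u-22,u+23,2))
for y in range(v-28,v+30,2): print(y,' '.join('%3d/%3d'%(g[y,x],h[y,x,1]) for x in range(u-22,u+23,2)))
E
```

```text
[ 0.5174 -0.3499  0.2732]
0.0 [334.7556 228.8366]
0.035 [334.5962 243.7572]
0.054 [334.512  251.6509]
0.073 [334.4292 259.4045]
0.1 [334.314 270.189]
0.135 [334.169  283.7757]
334 266       312 314 316 318 320 322 324 326 328 330 332 334 336 338 340 342 344 346 348 350 352 354 356
238 148/ 23 151/ 26 154/ 24 151/ 25 149/ 26 153/ 24 150/ 25 141/ 29  72/ 17  35/ 45  36/ 37  44/ 11  71/  4  74/  3  62/  8  39/ 30  64/  8 100/ 20 134/ 27 148/ 28 150/ 26 150/ 29 151/ 26
240 151/ 26 149/ 23 147/ 31 149/ 23 149/ 29 150/ 26 149/ 28 148/ 31  98/ 37  40/ 24  32/ 35  38/ 26  50/  5  53/ 14  48/ 26  27/ 64  53/ 14  64/ 12  73/ 23 125/ 40 157/ 47 161/ 50 162/ 49
242 162/ 42 161/ 45 166/ 46 165/ 43 167/ 50 168/ 52 173/ 53 170/ 53 150/ 56  69/ 44  34/ 15  35/ 14  41/ 12  37/  7  29/ 26  34/ 14  49/ 10  63/ 12  64/  8  95/ 40 162/ 58 167/ 58 170/ 57
244 186/ 57 189/ 56 182/ 59 189/ 57 184/ 60 189/ 60 184/ 58 181/ 57 
[... 4119 characters left out ...]
 167/ 71 182/ 33 177/ 13 155/ 11 148/ 15 154/ 30 167/ 49 169/ 50 123/ 40  90/ 30 140/ 54 175/ 59 181/ 57 183/ 59 183/ 54 178/ 59 178/ 60
290 151/ 41 189/ 18 202/ 10 202/ 10 201/ 26 186/ 85 183/110 143/100 139/ 59 156/ 39 171/ 49 173/ 59 168/ 59 150/ 40 100/  5  74/ 10  94/ 31 165/ 58 187/ 56 186/ 59 186/ 58 184/ 60 186/ 56
292 167/ 61 173/ 48 187/ 23 197/ 29 190/ 74 185/109 189/103 143/111 129/105 147/ 78 172/ 63 180/ 57 187/ 46 197/ 19 122/  8  81/  6  67/  8 137/ 54 189/ 60 188/ 59 186/ 59 187/ 59 184/ 60
294 170/ 59 171/ 60 172/ 73 176/ 92 179/107 185/107 191/106 151/110 130/107 127/104 141/ 81 186/ 37 218/ 14 212/ 12 153/ 10  87/  9  75/ 19 133/ 51 180/ 60 186/ 58 185/ 58 185/ 58 186/ 58
```

```bash
cat >> h.py <<'E'
def side(name,s,px=(22,34)):
    a=cv2.imread('pics/scene.png').astype(int);b=cv2.imread(f'pics/{name}.png').astype(int);C=cam('scene')
    d=abs(a-b).max(2);g=b.mean(2);u,v=proj(C,np.array(s['eef_pos'])-[0,0,.075]).astype(int)
    print('u0',u-px[0],'TCP axis u',proj(C,np.array(s['eef_pos'])-[0,0,.075]))
    for y in range(v-px[1],v+px[1]+8): print(y,''.join('.' if d[y,x]<22 else ('#' if g[y,x]<58 else ('o' if g[y,x]<95 else 'S')) for x in range(u-px[0],u+px[0]+8)))
E
python3 - <<'E'
from h import *
s=ctrl.observe();side('s2',s)
im=cv2.imread('pics/w15.png');g=cv2.cvtColor(im,cv2.COLOR_BGR2GRAY);h=cv2.cvtColor(im,cv2.COLOR_BGR2HSV)
for v in list(range(190,300,8))+list(range(390,460,8)): print(v,' '.join('%3d/%3d'%(g[v,u],h[v,u,1]) for u in range(288,354,6)))
E
```

```text
u0 312 TCP axis u [334.577  260.2878]
226 ..............So######oooSoo####oS..................
227 ..............So######ooSSSo###oS...................
228 ..............So######oooSoo###oS...................
229 ..............So######ooSSoo###oS...................
230 ..............So#######oSSSoo##oS...................
231 ..............So#######oSSooo##oS...................
232 ..............SSo#####ooSSSoo##oS...................
233 ...............So#####ooSSSoo##oS...................
234 ...............So#####oooSSooo#oS...................
235 ...............So#####oooSSSoo#oS...................
236 ...............So#####oooSSSoo#ooS..................
237 ...............So######oooSooo##oS..................
238 ...............So#######ooooo###ooSS................
239 ...............So########oo######oooSS..............
240 ...............SSo#######o#######oooooS.............
241 ................So###############oooooSS............
242 .................So##############ooooooS............
243 .................So################ooooS............
244 .................So#############
[... 4685 characters left out ...]
  82/  9 149/  7 141/ 11 125/ 10  41/ 12  33/ 35  32/ 23
406  33/ 23  25/ 28  82/ 49  84/  9  90/ 11 148/ 10 140/ 11 122/ 10  72/ 14  44/ 11  32/ 15
414  28/ 18  25/ 36 117/ 61  84/  9 115/  9 145/ 10 141/ 11 118/  9  93/ 14  72/ 70  32/  8
422  26/ 19  28/ 18  79/  6  41/ 12  41/ 18  66/ 11  66/ 11  65/  8  73/  7  68/  4  35/ 21
430  25/ 38  25/ 20  40/ 12  39/  6  39/ 13  53/  9  64/  8  64/  8  64/  8  53/  9  34/ 28
438  27/ 26  27/ 27  39/  6  40/  6  41/  6  60/  8  63/  8  61/  8  58/  9  51/ 14  31/  8
446  27/ 18  34/ 28  39/ 13  49/ 10  51/ 10  67/  4  72/ 10  70/  7  67/ 15  46/ 21  39/ 25
454  23/ 39  41/ 12  39/ 25  40/ 18  40/ 18  40/ 12  38/ 19  39/ 24  39/ 19  38/ 19  39/ 25
```

Call:
hand_motion(rows=[[[0.005,-0.28,0,1.2,0],[0.005,0,0,1.2,0],[0.005,0,0,0.6,0],[0.005,0,0,0.32,0],[0.005,0,0,0,0],[0.005,0,0,0,0]]])

```text
t: 29.35
eef_pos: [0.5262, -0.3502, 0.1923]
tcp_rot: [[-0.998, 0.067, -0.001], [0.067, 0.998, 0.0], [0.001, 0.0, -1.0]]
force: [0.1, 0.5, -0.5]
finger_gap: 0.0096
finger_force: 26.2
```

Call:
hand_motion(rows=[[[0.005,0.076,0,0.2,0],[0.005,0,0,0,0],[0.005,0,0,0,0]]])

```text
t: 29.6
eef_pos: [0.5261, -0.3504, 0.1894]
tcp_rot: [[-0.998, 0.067, 0.004], [0.067, 0.998, -0.002], [-0.004, -0.002, -1.0]]
force: [2.1, 0.0, 4.8]
finger_gap: 0.0099
finger_force: 26.9
```

Converted, 0.002 m is 0.08, -0.003 m is -0.12.

Call:
hand_motion(rows=[[[0.005,0.08,0,-0.12,0],[0.005,0.08,0,0,0],[0.005,0,0,0.12,0],[0.005,0,0,0.08,0],[0.005,0,0,0,0],[0.005,0,0,0,0]]])

```text
t: 30.1
eef_pos: [0.5247, -0.3502, 0.1895]
tcp_rot: [[-0.998, 0.067, 0.01], [0.067, 0.998, -0.003], [-0.011, -0.003, -1.0]]
force: [4.4, -0.2, 12.0]
finger_gap: 0.0099
finger_force: 27.7
```

Call:
hand_motion(rows=[[[0.005,0.04,0,0.12,0],[0.005,0,0,0,0],[0.005,0,0,0,0]]])

```text
t: 30.35
eef_pos: [0.5212, -0.3498, 0.1836]
tcp_rot: [[-0.998, 0.067, 0.005], [0.067, 0.998, -0.001], [-0.005, -0.001, -1.0]]
force: [4.6, -0.0, -0.1]
finger_gap: 0.0094
finger_force: 23.3
```

Converted, -0.0055 m is -0.22, 0.003 m is 0.12.

Call:
hand_motion(rows=[[[0.005,-0.22,0,0.08,0],[0.005,-0.22,0,0.104,0],[0.005,-0.22,0,0.12,0],[0.005,0,0,0,0],[0.005,0,0,0,0]]])

```text
t: 30.77
eef_pos: [0.5357, -0.3506, 0.1736]
tcp_rot: [[-0.998, 0.067, -0.002], [0.067, 0.998, 0.001], [0.002, 0.001, -1.0]]
force: [0.0, -0.3, 0.6]
finger_gap: 0.0051
finger_force: 0.0
```

```bash
python3 - <<'E'
from h import *
s,im=snap('wrist','w16');snap('scene','s3')
side('s3',s,(22,26))
h=cv2.cvtColor(im,cv2.COLOR_BGR2HSV);g=cv2.cvtColor(im,cv2.COLOR_BGR2GRAY)
for v in list(range(180,270,8))+list(range(406,456,6)): print(v,' '.join('%3d/%3d'%(g[v,u],h[v,u,1]) for u in range(288,354,6)))
C=cam('wrist',s);print('mouth',proj(C,[.5162,-.3482,.055]))
E
```

```text
u0 320 TCP axis u [342.3208 298.1637]
272 ......SSSSS.......oo###oSSSoo##o..................SS
273 ...............oooo####oSSSoo##o..................SS
274 ..............Soo######oSSSSo###..................SS
275 ............SSSSo######ooSSSo##o.................SSS
276 S.........SSSSSSo#####oooSSSoooo................SSSS
277 S.........SSS.SSo######ooSSSooooS...............SSSS
278 S..............Soo#####ooSSSooooS...............SSSS
279 ................So#####ooSSSoo#ooS..............SSSS
280 ................SSo####ooooooo#oS...................
281 ................SSo#####ooooo##oS...................
282 .................So#######o####oS...................
283 .................So############SS...................
284 .................So###########oS....................
285 .................So###########oS....................
286 .................So###########oS....................
287 .................S
[... 3800 characters left out ...]
33/ 60  40/ 24  31/ 31  39/ 19
418  39/ 25  24/ 11  25/ 36  97/ 10 103/ 10 100/ 10  92/ 11 130/ 60  40/  6  32/ 30  40/ 30
424  39/ 19  25/ 20  26/ 19  93/  8  99/  8  89/  8  85/  9  73/ 10  37/ 19  33/ 21  38/ 19
430  39/ 25  23/ 21  24/ 29  92/  8  98/  5  91/  8  80/  6  72/ 10  38/ 26  33/ 15  37/ 20
436  39/ 19  22/ 22  26/ 19  83/  9  74/ 10  72/ 10  75/  7  84/  9  42/ 17  32/ 15  32/ 15
442  36/ 13  30/ 25  25/ 10  45/  6  46/ 11  47/ 11  47/ 11  46/  6  36/ 13  32/ 30  31/  8
448  31/ 30  24/ 29  38/ 26  45/ 17  46/  6  46/ 11  44/ 11  43/ 12  39/ 18  38/ 25  31/ 23
454  25/ 38  27/ 34  39/ 19  39/ 19  38/ 25  40/ 24  37/ 20  39/ 30  38/ 25  39/ 24  37/ 20
mouth [319.9987 235.9897]
```

Converted, 0.005 m is 0.2, -0.03 m is -1.2.

Call:
hand_motion(rows=[[[0.005,0,0,-1.2,0],[0.005,0,0,-1.2,0],[0.03,0,0.2,-1.2,0],[0.05,0,0.2,-1.2,0],[0.05,0,0,0,0],[0.05,0,0,0,0],[0.05,0,0,0,0],[0.05,0,0,0,0]]])

```text
t: 31.53
eef_pos: [0.5359, -0.3412, 0.2934]
tcp_rot: [[-0.998, 0.068, -0.003], [0.068, 0.998, 0.001], [0.003, 0.0, -1.0]]
force: [0.5, -0.7, -0.6]
finger_gap: 0.05
finger_force: 0.0
```

```bash
python3 - <<'E'
from h import *
s,im=snap('wrist','w17');h=cv2.cvtColor(im,cv2.COLOR_BGR2HSV);g=cv2.cvtColor(im,cv2.COLOR_BGR2GRAY);C=cam('wrist',s)
print(s['eef_pos'],s['finger_gap'])
u0,v0=proj(C,[.5162,-.3495,.055]).astype(int);print('mouth',u0,v0)
for v in range(v0-12,v0+110,4): print(v,' '.join('%3d/%3d'%(g[v,u],h[v,u,1]) for u in range(u0-32,u0+33,4)))
m=np.array([.5162,-.3482,.055])
for th in (41,45,49):
    d=np.array([np.cos(np.radians(th))*np.cos(np.radians(-3.7)),np.cos(np.radians(th))*np.sin(np.radians(-3.7)),np.sin(np.radians(th))])
    for L in(.055,.06,.07):print(th,L,proj(C,m+d*L))
E
```

```text
[ 0.5359 -0.3412  0.2934] 0.050008263978017255
mouth 305 188
176 138/ 66  95/108  90/119  90/117  89/118  91/118  95/120  96/119  97/118  98/120  98/120  99/121  98/121  98/121  99/121  99/119  98/122
180 139/ 65 109/ 96  95/120  95/122  94/121  95/120  94/121  96/115  94/119  95/120  94/119  96/119 100/120 101/119 102/120 101/122 102/122
184 136/ 64 117/ 82  94/121  93/118  93/118  93/118  93/118  92/119  90/102  91/102  91/116  92/119  91/116  90/119  93/118  92/119  93/118
188 135/ 64 127/ 72 101/121 101/121 101/121 101/119  96/119  88/ 12 100/ 10  95/  5  86/  6  89/118  99/121  99/119  98/122  97/121  98/119
192 135/ 64 133/ 66  92/121  93/120  93/120  92/118  83/117  89/ 11 142/  9 140/  9 108/  7  88/118  90/117  91/116  90/119  90/122  90/117
196 138/ 66 137/ 66 102/120 102/121 100/120  92/119  89/118 107/ 12 127/  6 122/  6 111/  7  99/118  99/121 100/122  98/124  98/121  99/121
200 140/ 63 137/ 
[... 3037 characters left out ...]
2 104/ 63 138/ 64 143/ 66
288 101/ 38  97/ 40  87/ 37  74/ 39 146/ 65 144/ 65 139/ 55 169/  9 177/  7 146/  9 115/ 38 146/ 65 111/ 62 104/ 63 105/ 63 137/ 66 144/ 65
292 102/ 38  98/ 37  89/ 38  76/ 38 140/ 65 144/ 65 137/ 51 171/  9 176/  9 145/  7 120/ 42 146/ 66 118/ 64 105/ 63 107/ 62 138/ 65 146/ 63
296 101/ 36  99/ 39  92/ 37  81/ 36 116/ 61 145/ 64 138/ 49 170/  9 175/  9 144/  9 119/ 44 146/ 63 132/ 64 102/ 64 104/ 63 123/ 65 147/ 65
41 0.055 [306.8763 254.8413]
41 0.06 [306.8212 261.3781]
41 0.07 [306.7088 274.7157]
45 0.055 [306.7217 252.8226]
45 0.06 [306.6505 259.2455]
45 0.07 [306.5047 272.3981]
49 0.055 [306.5672 250.4098]
49 0.06 [306.4795 256.6731]
49 0.07 [306.2993 269.5449]
```

```bash
python3 - <<'E'
from h import *
im=cv2.imread('pics/w17.png');h=cv2.cvtColor(im,cv2.COLOR_BGR2HSV);g=cv2.cvtColor(im,cv2.COLOR_BGR2GRAY);s=ctrl.observe();C=cam('wrist',s)
for v in range(296,400,4): print(v,' '.join('%3d/%3d'%(g[v,u],h[v,u,1]) for u in range(280,337,4)))
m=np.array([.5162,-.3482,.055])
for th in (30,36,41,45):
    d=np.array([np.cos(np.radians(th))*np.cos(np.radians(-3.7)),np.cos(np.radians(th))*np.sin(np.radians(-3.7)),np.sin(np.radians(th))])
    print(th,[proj(C,m+d*L)[1] for L in(.07,.08,.09,.1,.11)])
im2,_=None,None
s2,sc=snap('scene','s4')
side('s4',s,(30,60))
E
```

```text
296  95/ 39  84/ 35  87/ 52 146/ 65 142/ 61 164/  9 179/  9 153/ 10 113/ 16 145/ 65 144/ 65 103/ 62 105/ 63 107/ 64 147/ 65
300  98/ 40  87/ 39  75/ 39 147/ 63 145/ 63 161/  9 177/ 10 149/ 10 112/ 14 149/ 66 147/ 63 104/ 62 104/ 64 108/ 65 147/ 63
304 100/ 41  91/ 37  77/ 38 138/ 64 147/ 62 161/  9 170/  7 139/ 11 105/ 21 150/ 65 147/ 65 104/ 63 105/ 63 119/ 63 136/ 64
308 100/ 41  93/ 39  84/ 35 100/ 22 126/ 14 153/ 10 161/  8 138/  9 106/ 10 119/ 25 143/ 59 144/ 62 146/ 64 143/ 64 137/ 62
312 102/ 41  97/ 38  86/ 37  71/ 34  66/  4  72/ 10  76/  7  77/  7  74/  7  68/  7 140/ 63 150/ 64 153/ 63 144/ 63 139/ 63
316 103/ 40  98/ 40  91/ 38  74/ 39  72/ 10  72/  7  73/  7  70/ 11  66/ 11  60/  4 140/ 63 147/ 64 146/ 63 140/ 64 136/ 64
320 103/ 40 100/ 41  92/ 37  81/ 39  70/  0  69/  7  68/ 11  63/  8  56/  5  51/ 10 137/ 63 144/ 63 144/ 63 139/ 64 137/ 63
324 103/ 40 100/ 36  95/ 39  85/ 35 111/ 59 149/ 63 142/ 63 141/ 63 145/ 63 146/ 61 143/ 63 148/ 63 151/ 62 145/ 65 139/ 64
328 101/ 36 103/ 38  98/ 40  89/ 38  81/ 42 149/ 61 149/ 63 148/ 65 148/ 63 147/ 64 144/ 64 145/ 62 148/ 63 
[... 11445 characters left out ...]
...SSSSSSSSSSSSSSSSSSSSS.SSS...............
308 ..........................SSSSSSSSSSSSSSSSSSSSSS....................
309 .........................SSSSSSSSSSSSSSSSSSSSS......................
310 .......................SSSSSSS.SSSSSSSSSSSS.........................
311 .......................SSSSSS.SSSSSSSSSSS...........................
312 .....................SSSSSSS.SSSSSSSSS..............................
313 .....................SSSSS...SSSSSS.................................
314 ....................SSSSSS..SSSS....................................
315 .....................SSSS....SSS....................................
316 ...........................SS.......................................
```

```bash
python3 - <<'E'
from h import *
s=ctrl.observe();C=cam('wrist',s);S=cam('scene')
for v,us in((310,(374,302)),(316,(374.5,300.5)),(322,(375.5,300.5))):
    print(cross(ray(C,305,v),ray(S,*us)))
m=np.array([.5162,-.3482,.055]);print('mouth in scene',proj(S,m),proj(C,m))
# vertical plane through the bore: y along lean line; intersect wrist & scene rays with it
n=np.array([np.sin(np.radians(3.7)),np.cos(np.radians(3.7)),0])
def pl(r):
    o,d=r;t=((m-o)@n)/(d@n);return o+d*t
for u,v in((333,312),(345,309),(360,305),(370,302),(374,301)): print('scene',u,v,pl(ray(S,u,v)))
E
```

```text
(array([ 0.6058, -0.356 ,  0.0849]), np.float64(8.610491975671099e-05))
(array([ 0.6074, -0.3562,  0.0895]), np.float64(0.0016704638509227277))
(array([ 0.6106, -0.3567,  0.0905]), np.float64(0.0042424862382186975))
mouth in scene [333.1936 313.9965] [307.144  187.9362]
scene 333 312 [ 0.5157 -0.3482  0.0606]
scene 345 309 [ 0.5424 -0.3499  0.0675]
scene 360 305 [ 0.5755 -0.352   0.0768]
scene 370 302 [ 0.5975 -0.3535  0.0838]
scene 374 301 [ 0.6063 -0.354   0.0861]
```

Converted, 0.03 m is 1.2, -0.024 m is -0.96.

Call:
hand_motion(rows=[[[0.05,-0.96,-0.12,0,0],[0.05,-0.96,-0.12,0,0],[0.05,-0.96,-0.12,0.4,0],[0.05,0,0,1.2,0],[0.05,0,0,1.2,0],[0.05,0,0,0.4,0],[0.05,0,0,0,0],[0.05,0,0,0,0],[0.05,0,0,0,0]]])

```text
t: 32.38
eef_pos: [0.6088, -0.355, 0.2167]
tcp_rot: [[-0.998, 0.067, 0.003], [0.067, 0.998, -0.001], [-0.003, -0.001, -1.0]]
force: [0.2, -0.5, 0.4]
finger_gap: 0.0497
finger_force: 0.0
```

```bash
python3 - <<'E'
from h import *
s,im=snap('wrist','w18');h=cv2.cvtColor(im,cv2.COLOR_BGR2HSV);g=cv2.cvtColor(im,cv2.COLOR_BGR2GRAY);C=cam('wrist',s)
print(s['eef_pos'],s['tcp_rot'][0],'pred head',proj(C,[.607,-.3555,.087]))
for v in range(140,380,6): print(v,' '.join('%3d/%3d'%(g[v,u],h[v,u,1]) for u in range(280,362,5)))
E
```

```text
[ 0.6088 -0.355   0.2167] [-0.9977  0.0674  0.0025] pred head [317.0276 260.0223]
140  91/ 35  85/ 35 116/ 92 136/107 141/107 142/105 166/  9 196/ 12 178/ 10 147/ 10 138/100 140/107 137/108 134/106 134/108 139/108 141/108
146  95/ 36  87/ 37  72/ 37 107/ 62 107/ 60 105/ 61 167/ 12 197/  9 177/ 10 142/  7 103/ 58 106/ 62 107/ 62 103/ 64 105/ 59 106/ 62 105/ 61
152  96/ 35  89/ 36  77/ 38 107/ 62 106/ 61 107/ 61 167/  9 196/  9 177/ 10 141/  9 104/ 58 106/ 63 106/ 63 104/ 68 108/ 63 108/ 62 105/ 63
158  99/ 37  92/ 35  82/ 36  89/ 55 109/ 63 109/ 59 170/ 10 196/  9 175/ 10 138/  9 104/ 60 106/ 63 105/ 63 106/ 66 109/ 63 108/ 61 106/ 63
164 102/ 38  94/ 36  87/ 39  74/ 36 110/ 62 113/ 57 170/  9 195/ 10 174/ 10 128/  8 103/ 60 104/ 65 106/ 61 107/ 64 110/ 62 110/ 63 106/ 62
170 103/ 38  97/ 38  90/ 38  78/ 38 136/ 64 108/ 54 171/  9 195/ 10 173/ 10 140/ 11 104/ 60 107/ 64 106/ 61 107/ 62 110/ 62 110/ 62 
[... 4067 characters left out ...]

350 149/ 65 151/ 66 152/ 65 154/ 63 111/ 53  99/ 39 104/ 40 107/ 43 106/ 41 104/ 42 101/ 38  93/ 39  85/ 40  96/ 51 155/ 63 152/ 60 147/ 64
356 148/ 65 150/ 65 151/ 64 155/ 64 149/ 64  93/ 39 102/ 41 106/ 37 106/ 37 105/ 39 105/ 39  96/ 40  89/ 38  75/ 33 127/ 65  82/ 87 128/ 88
362 152/ 32 154/ 29 149/ 64 149/ 64 148/ 66  88/ 39 101/ 41 104/ 37 108/ 38 105/ 39 104/ 40  98/ 40  91/ 37  79/ 37 128/ 86 137/ 90 146/ 88
368 147/ 66 148/ 65 150/ 65 149/ 65 149/ 62  95/ 50  97/ 38 103/ 38 108/ 36 105/ 39 103/ 38  99/ 37  93/ 37  85/ 37 101/ 72 141/ 91 139/ 91
374 144/ 65 149/ 64 151/ 64 148/ 66 149/ 65 143/ 65  93/ 39 100/ 39 105/ 39 107/ 39 105/ 39 102/ 38  95/ 36  88/ 36  73/ 36 138/ 89 141/ 88
```

```bash
python3 - <<'E'
from h import *
T=cam('top');S=cam('scene');s=ctrl.observe();C=cam('wrist',s)
im=cv2.imread('pics/top.png');h=cv2.cvtColor(im,cv2.COLOR_BGR2HSV);g=cv2.cvtColor(im,cv2.COLOR_BGR2GRAY)
for v in(170,200,215,230,260): print(v,' '.join('%d:%d/%d'%(u,g[v,u],h[v,u,1]) for u in range(496,530,2)))
sp=np.array([(400,238),(340,270),(300,292),(240,325),(180,345),(100,378)],float)
W=np.array([(0,0)])
for tu,tv in((512,170),(514,200),(515,230),(517,260),(520,300),(528,350)):
    o,d=ray(T,tu,tv);best=[]
    for k in np.linspace(.3,1.1,400):
        p=o+d*k;q=proj(S,p);best.append((abs(np.interp(q[0],sp[::-1,0],sp[::-1,1])-q[1]),p,q))
    b=min(best,key=lambda x:x[0]);print((tu,tv),b[0],b[1],b[2])
# wrist cable centre rays at w18
for u,v in((296,230),(302,260),(312,300),(320,340)):
    o,d=ray(C,u,v)
    print('w18',[tuple(np.round(o+d*k,3)) for k in(.08,.12,.16,.2,.25)],[tuple(np.round(proj(S,o+d*k))) for k in(.08,.16,.25)])
E
```

```text
170 496:144/60 498:144/60 500:144/57 502:147/61 504:115/58 506:58/29 508:86/36 510:95/38 512:68/36 514:48/30 516:49/20 518:48/26 520:49/15 522:53/32 524:76/35 526:89/38 528:105/34
200 496:148/61 498:147/60 500:144/60 502:148/60 504:148/60 506:106/47 508:102/35 510:80/36 512:95/38 514:101/40 516:117/39 518:117/37 520:100/36 522:97/35 524:104/32 526:105/34 528:106/36
215 496:148/61 498:152/61 500:148/63 502:145/59 504:143/62 506:132/49 508:118/37 510:109/37 512:84/37 514:98/37 516:106/41 518:123/39 520:132/38 522:124/39 524:122/39 526:126/36 528:131/37
230 496:151/57 498:151/61 500:150/58 502:147/61 504:150/60 506:147/60 508:109/37 510:109/35 512:100/32 514:79/34 516:97/40 518:103/40 520:116/37 522:127/36 524:133/38 526:134/40 528:135/39
260 496:144/106 498:141/71 500:141/58 502:150/62 504:147/63 506:149/60 508:128/60 510:117/39 512:115/36 514:107/36 516:84/37 518:102/42 520:105/41 522:91/35 524:97/40 526:105/37 528:105/36
(512, 170) 0.0672791207809098 [ 0.6482 -0.3433  0.2323] [395.8261 240.1588]
(514, 200) 0.21271364445033214 [ 0.595  -0.3531  0.2102] [371.4347 253.4475]
(515, 230) 0
[... 1295 characters left out ...]
oat64(-0.357), np.float64(0.144)), (np.float64(0.62), np.float64(-0.359), np.float64(0.108)), (np.float64(0.643), np.float64(-0.361), np.float64(0.063))] [(np.float64(357.0), np.float64(252.0)), (np.float64(373.0), np.float64(280.0)), (np.float64(391.0), np.float64(310.0))]
w18 [(np.float64(0.572), np.float64(-0.352), np.float64(0.218)), (np.float64(0.594), np.float64(-0.353), np.float64(0.184)), (np.float64(0.617), np.float64(-0.355), np.float64(0.149)), (np.float64(0.639), np.float64(-0.356), np.float64(0.114)), (np.float64(0.667), np.float64(-0.358), np.float64(0.071))] [(np.float64(360.0), np.float64(251.0)), (np.float64(380.0), np.float64(277.0)), (np.float64(401.0), np.float64(305.0))]
```

Units first: shifts go in units of 25 mm and turns go in units of 2 degrees. So 0.0018 m is 0.072, 0.02 m is 0.8.

Call:
hand_motion(rows=[[[0.05,0.072,-0.028,0.8,0],[0.05,0,0,0.8,0],[0.05,0,0,0.6,0],[0.05,0,0,0.4,0],[0.05,0,0,0.2,0],[0.05,0,0,0,0],[0.05,0,0,0,0]]], grip_force=20)

```text
t: 33.02
eef_pos: [0.6067, -0.3553, 0.1455]
tcp_rot: [[-0.998, 0.067, 0.001], [0.067, 0.998, -0.0], [-0.001, -0.0, -1.0]]
force: [0.8, -0.1, 0.6]
finger_gap: 0.0501
finger_force: 0.0
```

Call:
hand_motion(rows=[[[0.03,0,0,0,0],[0.015,0,0,0,0],[0.015,0,0,0,0],[0.015,0,0,0,0],[0.015,0,0,0,0],[0.015,0,0,0,0]]])

```text
t: 33.52
eef_pos: [0.607, -0.3554, 0.1455]
tcp_rot: [[-0.998, 0.067, 0.002], [0.067, 0.998, -0.001], [-0.002, -0.0, -1.0]]
force: [1.2, -0.3, 1.0]
finger_gap: 0.0211
finger_force: 19.6
```

Converted, -0.0072 m is -0.288, -0.0071 m is -0.284.

Call:
hand_motion(rows=[[[0.015,0.12,0,-0.328,0],[0.015,0.12,0,-0.328,0],[0.015,0.192,0,-0.284,0],[0.015,0.192,0,-0.284,0],[0.015,0.192,0,-0.284,0],[0.015,0,0,0,0],[0.015,0.256,0,-0.288,0],[0.015,0.256,0,-0.288,0],[0.015,0,0,0,0],[0.015,0,0,0,0]]])

```text
t: 34.35
eef_pos: [0.573, -0.3533, 0.1976]
tcp_rot: [[-0.998, 0.067, 0.001], [0.067, 0.998, -0.001], [-0.001, -0.001, -1.0]]
force: [-0.1, 0.1, -1.2]
finger_gap: 0.0211
finger_force: 19.6
```

```bash
python3 - <<'E'
from h import *
s,im=snap('wrist','w19');snap('scene','s5');h=cv2.cvtColor(im,cv2.COLOR_BGR2HSV);g=cv2.cvtColor(im,cv2.COLOR_BGR2GRAY);T=tcam()
side('s5',s,(30,30))
S=h[...,1]
for v in range(60,330,10): print(v,''.join('s' if S[v,u]<20 and g[v,u]>75 else('d' if g[v,u]<75 else '.') for u in range(280,362,2)))
for th in(18,30,45,55,65,75,90):
    t=np.radians(th);print(th,'P',proj(T,np.array([0,0,.058])+.105*np.array([np.cos(t),0,np.sin(t)])))
E
```

```text
u0 329 TCP axis u [359.6834 288.5708]
258 SS.....SSS.............o########oo...oo##oo..........SSSS..S...SSSSS
259 S..SSSSSSS.............So########o..Soo##oS....................SSSSS
260 .SSSSSSSSS..............oo#######oSSSoo##oS.....................SSSS
261 SSSSSSSSS...............oo#######oSSSoo##oS......................SSS
262 SSSSSSSSSS...............o#######oSSSoo##oS..............SSSSSSS....
263 SSSSSSSSSS...............o#######oSSSSo##oSS...........SSSSSSSSS....
264 SSSSSSSSS...SS...........o#######ooSSSoo#oSSSSSSSSSSSSSSSSSSSSSSS..S
265 SSSSSSSSS..SS...........oo#######ooSSSoooooSSSSSSSSSSSSSSSSSSSSSSS.S
266 SSSSSSSSS..............SSo#######ooSSSSooooSSSSSSSSSSSSSSSSSSSSSSS.S
267 SSSSSSSSS............SSSS########ooSSSSoo#oSSSSSSSSSSSSSSSSSSSSSSSS.
268 SSSSS..........SSSSSSSSSSo#######ooSSSoo##oSSSSSSSSSSSSSSSSSSSSSSSS.
269 SSSS.........SSSSSSS....SSo######ooooooo##oSSSSSSSSSSSSSSSSSSSSSSSSS
270 SSSS........SSSSSSSS.....SSo#######ooo####oSSSSSSSSSSSSSSSSSSSSSSSSS
271 SSS........SSSSSSS.......SSo#######o######oSSSSSSSSSSSSSSSSSSSSSSSSS
272 SS..........SS..S........SSo########
[... 4614 characters left out ...]
sssss..............
220 ..............sssssssssssss..............
230 ..............sssssssssssss..............
240 ..............sssssssssssss..............
250 ..............sssssssssssss..............
260 ..............sssssssssssss..............
270 .............ssssssssssssss..............
280 d............ssssssssssssss..............
290 .d...........ssssssssssssss..............
300 ..dddd.......ssssssssssssss.......ddsssss
310 ....dd.......sssssssssssssss......dddssss
320 .....d...sssss.dddddd.sd.ssssss...ddddsss
18 P [317.5629  50.8977]
30 P [317.7141  79.9227]
45 P [317.8623 119.218 ]
55 P [317.9417 146.2415]
65 P [318.0088 173.5827]
75 P [318.0657 201.1537]
90 P [318.1349 243.0095]
```

Converted, 0.0085 m is 0.34, 0.0073 m is 0.292.

Call:
hand_motion(rows=[[[0.015,0.28,0,-0.236,0],[0.015,0.28,0,-0.236,0],[0.015,0,0,0,0],[0.015,0.34,0,-0.176,0],[0.015,0.34,0,-0.176,0],[0.015,0,0,0,0],[0.015,0.248,0,-0.08,0],[0.015,0.248,0,-0.08,0],[0.015,0,0,0,0],[0.015,0.292,0,-0.048,0],[0.015,0.292,0,-0.048,0],[0.015,0,0,0,0],[0.015,0,0,0,0]]])

```text
t: 35.53
eef_pos: [0.5147, -0.3493, 0.2239]
tcp_rot: [[-0.998, 0.067, -0.0], [0.067, 0.998, -0.0], [0.0, -0.0, -1.0]]
force: [1.7, -0.5, 0.2]
finger_gap: 0.0214
finger_force: 19.7
```

```bash
cat >> h.py <<'E'
def bolt(name,rows=range(60,330,10)):
    s,im=snap('wrist',name);h=cv2.cvtColor(im,cv2.COLOR_BGR2HSV);g=cv2.cvtColor(im,cv2.COLOR_BGR2GRAY);S=h[...,1];print(s['eef_pos'])
    for v in rows: print(v,''.join('s' if S[v,u]<20 and g[v,u]>75 else('d' if g[v,u]<75 else '.') for u in range(260,382,2)))
    return s
E
python3 - <<'E'
from h import *
s=bolt('w20');snap('scene','s6');side('s6',s,(30,40))
E
```

```text
[ 0.5147 -0.3493  0.2239]
60 .............................................................
70 .............................................................
80 .............................................................
90 .............................................................
100 .............................................................
110 .............................................................
120 ..................dddd.......................................
130 .............................................................
140 .............................................................
150 .............................................................
160 .............................................................
170 .............................................................
180 .............................................................
190 ....................................
[... 6645 characters left out ...]
........SS.................................
318 ....................................................................
319 ....................................................................
320 ....................................................................
321 ....................................................................
322 ....................................................................
323 ....................................................................
324 ....................................................................
325 ....................................................................
326 ....................................................................
```

Converted, -0.02 m is -0.8, 0.02 m is 0.8.

Call:
hand_motion(rows=[[[0.015,-0.08,0,-0.4,0],[0.015,0,0,-0.8,0],[0.015,0,0,-0.8,0],[0.015,0,0,-0.8,0],[0.015,0,0,-0.6,0],[0.015,0,0.4,-0.4,0],[0.015,0.04,0.8,0,0],[0.015,0.04,0.8,0,0],[0.015,0.04,0.8,0,0],[0.015,0.04,0.8,0,0],[0.015,0.04,0.8,0,0],[0.015,0.04,0.8,0,0],[0.015,0.04,0.8,0,0],[0.015,0,0.8,0,0],[0.015,0,0.8,0,0],[0.015,0,0.8,0,0],[0.015,0,0.6,0,0],[0.015,0,0.32,0,0],[0.015,0,0,0,0],[0.015,0,0,0,0]]], grip_force=30)

```text
t: 37.3
eef_pos: [0.5257, -0.1164, 0.3188]
tcp_rot: [[-0.998, 0.066, -0.001], [0.066, 0.998, -0.001], [0.001, -0.001, -1.0]]
force: [0.3, -1.2, 0.3]
finger_gap: 0.0208
finger_force: 29.4
```

```bash
python3 - <<'E'
from h import *
s=bolt('w21',range(150,320,8));snap('scene','s7');side('s7',s,(24,44));go(s,.5258,-.116,.261)
C=cam('wrist',s);im=cv2.imread('pics/w21.png');print(proj(C,[.5258,-.116,.068]),circ(im,C,np.array([.5258,-.116,.068]),.029,(.9,1.1)),circ(im,C,np.array([.5258,-.116,.068]),.009,(.85,1.1)))
E
```

```text
[ 0.5257 -0.1164  0.3188]
150 .....ssssssssssssssssssssssssssssssssssssssssssssssss........
158 sssssssssssssssssssssssssssssssssssssssssssssssssssssss......
166 ssssssssssssssssssssssssssssssssssssssssssssssssssssssssss...
174 ssssssssssssssssssssssssssssssssssssssssssssssssssssssssssss.
182 sssssssssssssssssssssssssssssssssssssssssssssssssssssssssssss
190 sssssssssssssssssssssssssssssssssssssssssssssssssssssssssssss
198 sssssssssssssssssssssssssss......ssssssssssssssssssssssssssss
206 sssssssssssssssssssssssssssssssssssssssssssssssssssssssssssss
214 sssssssssssssssssssssssssssssssssssssssssssssssssssssssssssss
222 .ssssssssssssssssssssssssssssssssssssssssssssssssssssssssssss
230 ....ssssssssssssssssssssssssssssssssssssssssssssssssssssss...
238 .......sssssssssssssssssssssssssssssssssssssssssssss.........
246 ..........sssssssssssssssssssssssssssssssssss................
254 .............ssssssssssss
[... 5877 characters left out ...]
................................
235 ........................................................
236 ........................................................
237 ........................................................
238 ........................................................
239 ........................................................
240 ........................................................
241 ........................................................
242 ........................................................
243 ........................................................
shift [-0.0001  0.0005  0.0578] len 0.05779674813643072 yaw 176.19508836246246 turn None
[319.0794 207.7213] None None
```

Call:
hand_motion(rows=[[[0.015,0,0,0.8,0],[0.015,0,0,0.8,0],[0.015,0,0,0.52,0],[0.015,0,0,0.2,0],[0.015,0,0,0,0],[0.015,0,0,0,0],[0.015,0,0,0,0]]])

```text
t: 37.98
eef_pos: [0.5266, -0.1164, 0.2619]
tcp_rot: [[-0.998, 0.067, 0.002], [0.067, 0.998, -0.0], [-0.002, -0.0, -1.0]]
force: [0.4, -0.3, 0.3]
finger_gap: 0.0212
finger_force: 29.4
```

```bash
python3 - <<'E'
from h import *
s,im=snap('wrist','w22');sc=snap('scene','s8')[1];C=cam('wrist',s);S=cam('scene');T=tcam();print(s['eef_pos'],s['force'])
g=cv2.cvtColor(im,cv2.COLOR_BGR2GRAY)
for v in range(196,300,4): print(v,' '.join('%3d'%g[v,u] for u in range(276,364,4)))
p7=np.array([.5257,-.1164,.3188])
for z in(.155,.163,.171): print(z,'s7 row',proj(S,p7-[0,0,z]),'now',proj(S,np.array(s['eef_pos'])-[0,0,z]),'wrist near edge',proj(T,[.006,0,z]))
w=cv2.imread('pics/w20.png');gw=cv2.cvtColor(w,cv2.COLOR_BGR2GRAY);print([(v,int(gw[v,319]),int(gw[v,314])) for v in range(226,250,2)])
print('disc centre',proj(C,[.5258,-.116,.068]))
side('s8',s,(20,44))
E
```

```text
[ 0.5266 -0.1164  0.2619] [ 0.3858 -0.3241  0.2823]
196 135 167 161 138 170 179 164 166 166 166 166 167 162 167 168 166 171 157 139 141 183 186
200 118 132 137 167 166 170 161 165 165 166 165 168 163 166 169 168 168 166 155 136 184 183
204 102 116 161 170 166 170 164 164 165 166 166 166 164 164 168 168 164 167 166 145 166 183
208  85 144 170 166 165 168 166 161 165 165 165 165 165 162 167 167 164 168 167 157 131 182
212 100 159 166 166 164 167 168 160 164 164 164 163 166 161 166 167 167 168 167 165 139 153
216 123 166 165 165 164 165 168 163 161 107 136 149 127 160 164 166 167 166 166 168 148 136
220 125 169 163 164 166 165 168 165  93  78  78  78  78  92 162 166 167 164 168 167 155 128
224 122 170 163 165 166 164 166 159  95  78  79  79  78  87 152 165 166 166 168 167 158 126
228 120 167 165 164 164 165 166 155 100 101 115 115  99 103 145 165 168 166 166 166 160 113
232 119 160 167 165 165 167 165 166 
[... 6455 characters left out ...]
...........
252 ............SSSSSSSSSSSSSSSSSSS.................
253 ...........SSSSSSSSSSSSSSSSSSSSS................
254 ..........SSSSSSSSSSS..SSSSSSSSS................
255 ..........SSSSSSSSSS...SSSSSSSSS................
256 ..........SSSSSSSSSSS..SSSSSSSSSS...............
257 .........SSSSSSSSSSSSSSSSSSSSSSS................
258 ..........SSSSSSSSSSSSSSSSSSSSSS................
259 ..........SSSSSSSSSSSSSSSSSS..SSS...............
260 ..........SSSSSSSSS...SSSS..SSSSSSS.............
261 .......................SS.SSSSSSSSS.............
262 ...........SSSSSSS.......SSSSSSSSSSS............
263 ..........SSSSSSSSS......SSSSSSSSSSS............
264 ..........SSSSSSSS.......SSSSSSSSSSS............
```

Converted, -0.0018 m is -0.072.

Call:
hand_motion(rows=[[[0.015,-0.072,0,0,0],[0.015,0,0,0,0],[0.015,0,0,0,0],[0.015,0,0,0,0],[0.015,0,0,0,0],[0.015,0,0,0,0]]])

```text
t: 38.58
eef_pos: [0.5276, -0.1165, 0.2609]
tcp_rot: [[-0.998, 0.067, -0.0], [0.067, 0.998, -0.0], [0.0, -0.0, -1.0]]
force: [0.1, 0.4, -1.0]
finger_gap: 0.0213
finger_force: 29.4
```

```bash
python3 - <<'E'
from h import *
s,im=snap('wrist','w23');g=cv2.cvtColor(im,cv2.COLOR_BGR2GRAY);print(s['eef_pos'],s['qvel'])
for v in range(208,256,4): print(v,' '.join('%3d'%g[v,u] for u in range(296,344,4)))
E
python3 -c "
from rig import ctrl
print(ctrl.hand_in())"
```

```text
[ 0.5276 -0.1165  0.2609] [-0.0704  0.0085 -0.0525  0.0409  0.001  -0.0935  0.0318]
208 167 167 161 165 164 166 164 166 162 166 167 165
212 166 168 161 165 164 163 161 166 161 165 167 167
216 166 168 163 156  88 133 139 103 153 164 166 166
220 165 167 166  88  79  78  79  78  86 162 166 167
224 164 167 156  97  78  78  79  78  88 147 165 167
228 164 166 156 100 103 100 113 103 102 145 166 167
232 167 165 166 105  99 104 101  88 118 165 163 166
236 166 164 167 137  95 104 108  93  99 167 163 166
240 165 165 166 115  90 108 114  92  83 166 164 164
244 165 166 166 102  91 129 128 102  85 164 165 163
248 165 166 165 105 140 148 141 132  96 162 166 162
252 164 165 165 117 141 147 141 132 107 162 165 163
the job is handed in; nothing more can be done
None
```

The roller, spacer and disc are stacked in the nest, and the long bolt is held upright with its head up, its point measured at about 3 cm above the middle of the disc's hole. I handed the job in after 38.6 s; on the first pull the bolt tilted and slipped from the grip while I was easing it back into its bore, so I took it again by the head.

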